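# Put the jar away in the cabinet's door rack

### The arm

A 6-joint arm with a two-finger parallel gripper is mounted at the origin on the work surface. World frame = base frame: x ahead of the robot, y to its left, z up, the work surface at z = 0. Lengths are in m, angles in rad, forces in N, time in s.
With the tool pointing down it reaches from about 0.3 to 0.875 m from the base axis. Payload 6.4 kg.
Tool frame: the origin (TCP) lies at the very end of the fingers, on their centre line; the grasp point (between the pads) lies ctrl.grip_point_offset behind it (ctrl.grip_point_offset is the distance from the TCP to the grasp point, in m); z points along the fingers, x is the direction in which the jaws open and shut, and the axes are right-handed (so a half turn about z gives the same grasp; the last joint's range is limited). The gripper opens to 85 mm and grips with 20 to 120 N. Pads are 22 mm wide; open, the fingers measure 114 mm over their backs; the gripper's body (76 mm by 85 mm) begins 54 mm behind the grasp point. The pads swing forward as they close: fully open they stand 13 mm farther back than shut.
Start: joints at [-1.398, 0.181, 1.607, -0, 1.354, -0.206], TCP at [0.213, -0.534, 0.231] pointing down, gripper open.
Joint ranges: [-2.99, 2.99], [-0.89, 2.07], [0.3, 2.58], [-1.14, 4.28], [0, 2.63], [-3.12, 3.12]. Speed limits (rad/s): [2.57, 2.57, 3.01, 3.14, 3.14, 3.14].

### API

Orientations are given as a unit quaternion [w, x, y, z].
In Python, from bench import get_obs, viewer, workorder, ctrl gives the robot as it stands. The module is installed in compiled form; this text tells all that it offers.
- The arm moves only by the tool move_arm, never from a script. Its argument "increments" is a list of rows, each an object of numbers: "tx", "ty", "tz": the shift along the tool's x, y, z in m; "turn": the turn about the tool's z in degrees. A call has 1 to 20 rows; each row is the pose to reach, as a shift and turn from the pose commanded when the call began, along the tool's axes at that moment; what a row does not reach only later rows make up. A row lasts 1/12 s, in which the tool goes at most 41.7 mm and 7.16 degrees, less where a joint would pass 70% of its speed; a pose out of reach is approached as far as the arm can. A call with a gripper value outside its range is refused whole. "gripper" is the opening, from 0 (shut) to 1 (fully open), set as the call begins (left out, the last holds). The fingers move at their own pace and stop on an object; the grip force is fixed at half the most. Time passes only in rows, so rows that repeat a pose let the fingers close. It gives the time, the measured TCP pose, the force and the opening at its end, in the units of the state.
- get_obs(): the state, without advancing time (a new reading comes with each control period).
- viewer.camera(name): name is "scene" or "top" or "wrist"; returns (picture, depth): 384x512x3 uint8, red, green, blue; 384x512 float32, m along the optical axis (not along the pixel's ray), 0 where there is no reading.
- viewer.get_calibration(name): a dict with "intrinsics" (3x3 intrinsics, pixels), "k1" (the pictures are not rectified: a ray, as slopes to the right and down, at radius r is drawn at 1 + k1 r^2 times it, then the intrinsics apply), "origin" and "attitude" of the camera in the world. Camera axes: x right, y up, looking along -z (the intrinsics and any distortion apply to the point x, -y, -z); pixel columns grow to the right and rows downward; lengths in m; the calibration is good to about 2 mm. A picture is of the moment at which its call begins: read the wrist's pose just before it. get_calibration takes no time and is no camera call; for the wrist camera it gives the pose at the moment of the call.
- workorder.hand_in(): hands the job in, once; it reports no verdict.
The state is a dict: "time_s": time; "q": joint angles; "dq": joint speeds; "joint_efforts": joint torques, N m; "eef_pos": TCP position; "eef_rot": TCP orientation; "wrist_force": force on the tool from outside, world axes, zero at the start; "torque": the same for the moment, N m; "opening": opening from 0.0 (shut) to 1.0 (fully open).
Only numpy, scipy, OpenCV 4.12 (cv2) and the standard library are available. Lean on these libraries where they do the work, as an engineer would, in place of code of your own. Each camera call takes 0.05 s, during which the arm holds its last target.

### The job

Swing the small cabinet's door open by its handle and stand the little glass jar with the aluminium lid upright in the rack on the inside of the door. Then shut the door fully with the jar in it. Be gentle: never drop, jolt or tip the jar, and leave the other things on the vanity where they are.

Things in the scene. Friction and masses are not known exactly. Their poses are not given: they have to be found in the camera images.
- cabinet: fixed white plastic countertop cabinet, 160 deep (x) x 220 wide (y) x 200 mm high, standing at the robot's left with its door turned roughly to the right (-y of the world). Origin: on the vanity top, at the cabinet's front lower corner on the hinge side. Its own -x points out of the front, its carcass spans own x 0..160 mm and own y -215..+5 mm; z up.
- door (a joint): angle of the cabinet door in rad: 0 shut, grows as it opens, stop at 1.75. It may start slightly ajar and stays where it is left (light hinge friction). Opening turns the door clockwise seen from above about the vertical hinge axis.
- door_hinge (a point): point on the door's vertical hinge axis, 165 mm above the vanity. Axes turn with the door: -y runs from the hinge along the door to its free edge, -x is the outward normal of the outer face, z up. The white panel is 210 mm long (own y 0..-210 mm), 14 mm thick (own x -14..0 mm), 5 to 195 mm above the vanity.
- door_handle (a point): horizontal round steel bar handle, 100 mm long (y), 10 mm thick, on the door's outer face near its free edge and top. Origin: middle of the bar, 165 mm above the vanity, 145 mm along the door from the hinge axis, 40 mm out from the outer face (35 mm clear behind the bar, open from above between its two end posts). Axes as door_hinge; -x points away from the door.
- rack (a point): centre of the floor of the white rack on the door's inner face: 110 mm above the vanity, 105 mm from the hinge, 30 mm from the inner face. Axes as door_hinge; +x points away from the inner face. Inside 60 mm deep (x, door panel to front rail), 130 mm long (y); rail and ends 4 mm thick, 16 mm above the floor. The panel behind rises 85 mm above the rack floor.
- jar: small closed glass jar, 65 mm high, glass 48 mm across, aluminium screw lid 50 mm across from 48 mm height to the top, 120 g. Origin: centre of its underside; z up along its axis.
- cream_tub: bystander: low white round cream tub, 70 mm across, 36 mm high. Origin: centre of underside.
- nail_clipper: bystander: steel nail clipper lying flat, 70 mm long along its x, 13 mm wide, 17 mm high. Origin: centre of underside.
- tumbler: bystander: clear glass tumbler, 68 mm across, 95 mm high, at the far edge. Origin: centre of underside.
Mind the look-alikes: they are no part of the job. What is shaped like the jar but black, orange or turquoise is not meant.

How it is judged:
On the way, in this order (a step that is already met when the one before it is completed fails the run):
1. the door is being swung open by its handle (over 0.3 rad, the gripper at the handle, within 60 mm) (value of joint door above 0.3 rad and distance between the grasp point and door_handle below 0.06 m), for 0.1 s.
2. with the door open the jar stands upright on the rack floor, let go (value of joint door above 0.6 rad and x of jar in the frame of rack between -0.015 and 0.015 m and y of jar in the frame of rack between -0.055 and 0.055 m and z of jar in the frame of rack between -0.006 and 0.006 m and angle between jar's own z axis and vertical below 0.12 rad and contact force between the fingers and jar below 0.05 N), for 0.2 s.
At the end, for the whole second after the job is handed in: the door is shut (under 0.06 rad) and the jar stands at rest on the floor of the door's rack, upright within 0.12 rad, its foot within 6 mm of the floor's height, 15 mm of the rack's centre across and 55 mm along (value of joint door below 0.06 rad and x of jar in the frame of rack between -0.015 and 0.015 m and y of jar in the frame of rack between -0.055 and 0.055 m and z of jar in the frame of rack between -0.006 and 0.006 m and angle between jar's own z axis and vertical below 0.12 rad and linear speed of jar below 0.02 m/s); the robot touches nothing.
It fails at once if the jar tips over 0.6 rad (angle between jar's own z axis and vertical above 0.6 rad).
It fails at once if the jar is dropped, or jolted by a slamming door (over 0.5 m/s while not held) (linear speed of jar above 0.5 m/s and contact force between the fingers and jar below 0.05 N).
It fails at once if another thing on the vanity is shifted by over 30 mm (distance of any of cream_tub, nail_clipper, tumbler from where it was at the start of the episode above 0.03 m).
It also fails if it takes over 67 s, if anything falls off the work surface, if the arm or the gripper's body presses on something with over 40 N, if the wrist force passes 120 N, or if a joint passes its speed limit or range.

## Working session

There is one attempt and no reset: what is moved stays moved. The work goes in short steps, Python scripts to look and compute and a tool call to move; the robot and the scene stay as the last step left them, time stands still between calls to the robot, and variables do not carry over. Pictures are saved under pics/ and viewed, and the job is handed in when it is done.

Besides the shell and the picture viewer there is one more tool, called after ">>>" by a JSON object that holds its "name" and its "arguments", one argument or row to a line. move_arm: Moves the arm, as the interface text tells. Its arguments: {"type":"object","properties":{"increments":{"type":"array"},"gripper":{"type":"number"}},"required":["increments"]}

```bash
mkdir -p pics
cat > h.py <<'E'
import numpy as np, cv2
from bench import get_obs, viewer, workorder, ctrl
def snap(n,f):
    c=viewer.get_calibration(n); p,d=viewer.camera(n)
    cv2.imwrite('pics/'+f+'.png',p[:,:,::-1]); np.savez('pics/'+f+'.npz',p=p,d=d,K=c['intrinsics'],k1=c['k1'],o=c['origin'],a=np.array(c['attitude']))
    return c
E
python3 - <<'E'
from h import *
print(get_obs()); print(ctrl.grip_point_offset)
for n in ('scene','top'):
    print(snap(n,n+'0'))
E
```

```text
{'time_s': 0.0, 'q': array([-1.39830812e+00,  1.81550408e-01,  1.60802205e+00,  5.78471111e-06,
        1.35380569e+00, -2.06310806e-01]), 'dq': array([ 0.00099559,  0.00114206,  0.00085404, -0.00099735,  0.0007425 ,
       -0.00071576]), 'joint_efforts': array([ 3.01652335e-04, -4.44881415e+01, -3.51326430e+01, -2.27512246e-04,
        9.16419842e-03, -8.80264395e-06]), 'eef_pos': array([ 0.21255149, -0.53366759,  0.23037211]), 'eef_rot': array([-6.43814610e-04,  8.27587649e-01, -5.61335805e-01, -6.18471405e-04]), 'wrist_force': array([-0.63925368,  0.56441379, -0.14650271]), 'torque': array([ 0.05253089, -0.03824769,  0.00739531]), 'opening': 0.9992781911251735}
0.0187
{'intrinsics': array([[360.14624812,   0.        , 256.51546209],
       [  0.        , 360.14624812, 187.18853502],
       [  0.        ,   0.        ,   1.        ]]), 'k1': -0.05952527114827681, 'origin': array([0.99323919, 0.43651697, 0.5867464 ]), 'attitude': array([0.28952526, 0.15863761, 0.42338099, 0.84365738])}
{'intrinsics': array([[379.90301685,   0.        , 255.00056596],
       [  0.        , 379.90301685, 191.91872043],
       [  0.        ,   0.        ,   1.        ]]), 'k1': -0.09531018346680939, 'origin': array([ 0.44226193, -0.06257584,  0.91625354]), 'attitude': array([ 0.71106386,  0.06453659, -0.06856483, -0.69679414])}
```

View pics/scene0.png

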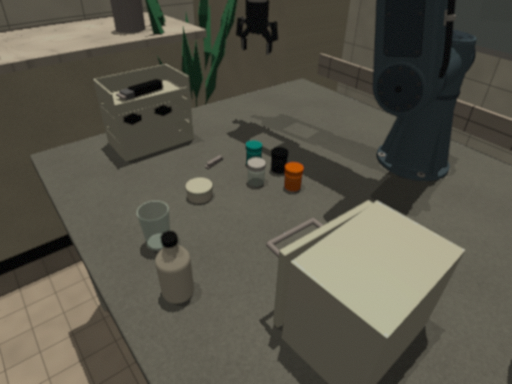

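View pics/top0.png

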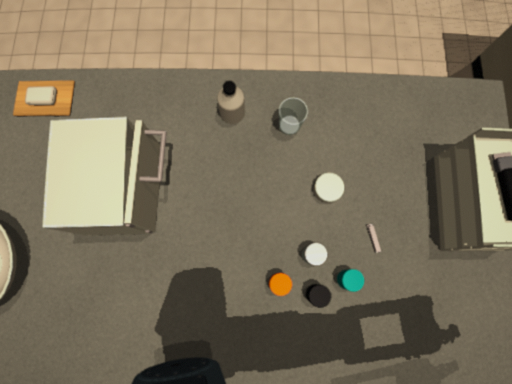

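The top view shows the jar (white-lidded) at (316,254), tub (329,187), clipper (374,238) and tumbler (292,115). The cabinet's top face spans (45..127, 118..228). The door is ajar, with its top edge from (126,225) to (137,122), and the handle bar is near column 160, rows 131..181. The hinge is at the near end.

```bash
cat >> h.py <<'E'
from scipy.spatial.transform import Rotation as R
class V:
    def __init__(s,f):
        z=np.load('pics/'+f+'.npz'); s.p=z['p'];s.d=z['d'];s.K=z['K'];s.k1=float(z['k1']);s.o=z['o'];a=z['a'];s.R=(R.from_quat([a[1],a[2],a[3],a[0]]).as_matrix() if a.size==4 else a)
    def ray(s,uv):
        n=cv2.undistortPoints(np.array(uv,float).reshape(-1,1,2),s.K,np.array([s.k1,0,0,0.]))[:,0]
        return np.c_[n[:,0],-n[:,1],-np.ones(len(n))]@s.R.T
    def plane(s,uv,z):
        r=s.ray(uv); return s.o+r*((z-s.o[2])/r[:,2])[:,None]
    def depth(s,uv):
        uv=np.array(uv).reshape(-1,2); r=s.ray(uv); return s.o+r*s.d[uv[:,1].astype(int),uv[:,0].astype(int)][:,None]
    def cloud(s):
        h,w=s.d.shape; u,v=np.meshgrid(np.arange(w),np.arange(h)); uv=np.c_[u.ravel(),v.ravel()]
        return s.depth(uv).reshape(h,w,3)
    def proj(s,P):
        c=(np.atleast_2d(P)-s.o)@s.R; n=np.c_[c[:,0]/-c[:,2],-c[:,1]/-c[:,2],np.ones(len(c))]
        return cv2.projectPoints(n,np.zeros(3),np.zeros(3),s.K,np.array([s.k1,0,0,0.]))[0][:,0]
E
python3 - <<'E'
from h import *
np.set_printoptions(precision=4,suppress=True)
v=V('top0');c=v.cloud()
def s(n,m):
    print(n,m.sum())
    if m.sum()>5:
        y,x=np.nonzero(m); r=cv2.minAreaRect(np.c_[x,y].astype(np.float32)); print(r[0],r[1]); b=cv2.boxPoints(r); return b
# heights
H=c[:,:,2]
b=s('cabtop',(abs(H-.2)<.012)&(np.arange(512)[None]<200)); print(b,v.plane(b,.2))
hs=cv2.cvtColor(v.p,cv2.COLOR_RGB2HSV)
for n,(x0,x1,y0,y1),z in [('jar',(300,332,238,270),.065),('tub',(308,350,168,206),.036)]:
    m=np.zeros(H.shape,bool); m[y0:y1,x0:x1]=(hs[y0:y1,x0:x1,2]>130)
    y,x=np.nonzero(m); (cc,r)=cv2.minEnclosingCircle(np.c_[x,y].astype(np.float32)); print(n,cc,r,x.mean(),y.mean(),v.plane([cc,(x.mean(),y.mean())],z), r*(v.o[2]-z)/v.K[0,0])
    print(np.median(H[m]))
big=cv2.resize(v.p[100:250,30:200,::-1],None,fx=4,fy=4,interpolation=cv2.INTER_CUBIC);cv2.imwrite('pics/cab.png',big)
print(v.plane([(374,238)],.0))
E
```

```text
cabtop 9389
(92.0705795288086, 172.58233642578125) (92.72606658935547, 115.88842010498047)
[[ 41.4    226.8   ]
 [ 50.2882 111.2529]
 [142.7412 118.3647]
 [133.8529 233.9117]] [[0.5013 0.3479 0.2   ]
 [0.7396 0.3607 0.2   ]
 [0.725  0.1636 0.2   ]
 [0.4931 0.1627 0.2   ]]
jar (316.4444580078125, 253.72222900390625) 11.825074195861816 316.1214953271028 253.75467289719626 [[ 0.4675 -0.2053  0.065 ]
 [ 0.4675 -0.2046  0.065 ]] 0.026496594789587866
0.06467299330815673
tub (330.18182373046875, 186.36363220214844) 15.409124374389648 329.75384615384615 186.47972027972028 [[ 0.6274 -0.2444  0.036 ]
 [ 0.6271 -0.2434  0.036 ]] 0.03570368149819911
0.035723638899568755
[[ 0.5091 -0.3576  0.    ]]
```

View pics/cab.png

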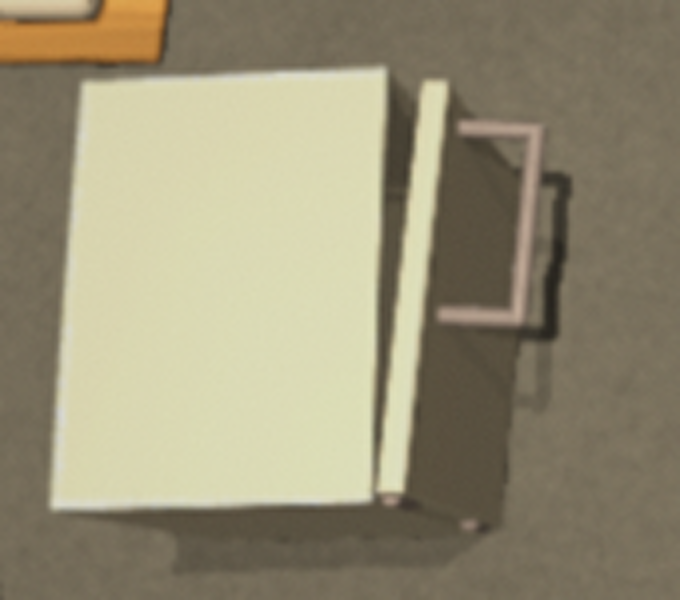

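The crop shows the door's inner top edge (422,80)-(379,496), its outer edge (448,80)-(403,496), the cabinet front edge (387,68)-(372,500) and the handle bar (535,130)-(517,318).

Run:
```python
from h import *
np.set_printoptions(precision=4,suppress=True)
v=V('top0')
f=lambda L:[((a+.5)/4+29.5,(b+.5)/4+99.5) for a,b in L]
for n,L,z in [('inner',[(422,80),(379,496)],.195),('outer',[(448,80),(403,496)],.195),('cab',[(387,68),(372,500),(82,82),(52,508)],.2),('bar',[(535,130),(517,318)],.168)]:
    P=v.plane(f(L),z); d=P[0]-P[1]; print(n,P.round(4).tolist(),np.linalg.norm(d),np.arctan2(d[1],d[0]))
```

```text
inner [[0.724, 0.1807, 0.195], [0.5126, 0.1843, 0.195]] 0.21143176825368468 -0.016976844387528653
outer [[0.7242, 0.1673, 0.195], [0.513, 0.1725, 0.195]] 0.21129932022491946 -0.02486495975129832
cab [[0.7284, 0.1976, 0.2], [0.5102, 0.1858, 0.2], [0.7201, 0.3582, 0.2], [0.5017, 0.3454, 0.2]] 0.21853014276194327 0.05399728119296892
bar [[0.7077, 0.1276, 0.168], [0.6074, 0.1299, 0.168]] 0.10033451725374717 -0.022528057667285186
```

```bash
cat >> h.py <<'E'
H=np.array([.513,.185]); YAW=.054
def door(th):
    phi=YAW-th; d=np.array([np.cos(phi),np.sin(phi)]); n=np.array([np.sin(phi),-np.cos(phi)]); return phi,d,n
def handle(th):
    phi,d,n=door(th); return H+.145*d+.054*n, phi+np.pi/2   # xangle (tool x along -n)
def rack(th):
    phi,d,n=door(th); return H+.105*d-.030*n, phi
def pose():
    o=get_obs(); q=o['eef_rot']; M=R.from_quat([q[1],q[2],q[3],q[0]]).as_matrix(); return o,o['eef_pos'],M
def go(xy,z,ang,src=None):
    o,p,M=pose(); xa=np.arctan2(M[1,0],M[0,0]) 
    t=M.T@(np.array([xy[0],xy[1],z])-p); turn=-np.degrees((ang-xa+np.pi)%(2*np.pi)-np.pi)
    print('t=%.2f tx %.4f ty %.4f tz %.4f turn %.1f'%(o['time_s'],*t,turn),'at',p.round(4),'xa %.1f'%np.degrees(xa),'F',o['wrist_force'].round(1),'op %.3f'%o['opening'])
E
python3 - <<'E'
from h import *
print(handle(.076)); go(handle(.076)[0],.24,handle(.076)[1])
E
```

```text
(array([0.65677701, 0.12782332]), 1.5487963267948965)
t=0.10 tx -0.4504 ty -0.6574 tz -0.0086 turn -157.0 at [ 0.2126 -0.5337  0.2304] xa -68.3 F [0.1 0.4 0.5] op 0.997
```

>>> {"name": "move_arm", "arguments": {
  "increments": [
    {"tx": -0.45,"ty": -0.657,"tz": -0.01,"turn": -157},
    {"tx": -0.45,"ty": -0.657,"tz": -0.01,"turn": -157},
    {"tx": -0.45,"ty": -0.657,"tz": -0.01,"turn": -157},
    {"tx": -0.45,"ty": -0.657,"tz": -0.01,"turn": -157},
    {"tx": -0.45,"ty": -0.657,"tz": -0.01,"turn": -157},
    {"tx": -0.45,"ty": -0.657,"tz": -0.01,"turn": -157},
    {"tx": -0.45,"ty": -0.657,"tz": -0.01,"turn": -157},
    {"tx": -0.45,"ty": -0.657,"tz": -0.01,"turn": -157},
    {"tx": -0.45,"ty": -0.657,"tz": -0.01,"turn": -157},
    {"tx": -0.45,"ty": -0.657,"tz": -0.01,"turn": -157},
    {"tx": -0.45,"ty": -0.657,"tz": -0.01,"turn": -157},
    {"tx": -0.45,"ty": -0.657,"tz": -0.01,"turn": -157},
    {"tx": -0.45,"ty": -0.657,"tz": -0.01,"turn": -157},
    {"tx": -0.45,"ty": -0.657,"tz": -0.01,"turn": -157},
    {"tx": -0.45,"ty": -0.657,"tz": -0.01,"turn": -157},
    {"tx": -0.45,"ty": -0.657,"tz": -0.01,"turn": -157},
    {"tx": -0.45,"ty": -0.657,"tz": -0.01,"turn": -157},
    {"tx": -0.45,"ty": -0.657,"tz": -0.01,"turn": -157},
    {"tx": -0.45,"ty": -0.657,"tz": -0.01,"turn": -157},
    {"tx": -0.45,"ty": -0.657,"tz": -0.01,"turn": -157}
  ],
  "gripper": 0.35
}}

```text
time_s: 1.77
eef_pos: [0.6583, 0.1327, 0.2399]
eef_rot: [-0.001, 0.79, 0.613, 0.001]
wrist_force: [-1.8, -0.6, -0.4]
opening: 0.353
```

Run:
```python
from h import *
go(handle(.076)[0],.24,handle(.076)[1])
```

```text
t=1.77 tx -0.0051 ty -0.0003 tz -0.0001 turn -13.2 at [0.6583 0.1327 0.2399] xa 75.6 F [-1.8 -0.6 -0.4] op 0.353
```

>>> {"name": "move_arm", "arguments": {
  "increments": [
    {"turn": -7},
    {"turn": -13},
    {"turn": -13},
    {"turn": -13}
  ]
}}

```text
validation failed for argument at $.in...
```

Run:
```python
from h import *
go(handle(.076)[0],.24,handle(.076)[1])
c=snap('wrist','w1'); print(c); snap('top','t1')
```

```text
t=1.77 tx -0.0051 ty -0.0003 tz -0.0001 turn -13.2 at [0.6583 0.1327 0.2399] xa 75.6 F [-1.8 -0.6 -0.4] op 0.353
{'intrinsics': array([[270.86116853,   0.        , 258.06818238],
       [  0.        , 270.86116853, 194.31673885],
       [  0.        ,   0.        ,   1.        ]]), 'k1': -0.050756412595945995, 'origin': array([0.58870364, 0.1498657 , 0.38148792]), 'attitude': array([ 0.78228673, -0.11286612, -0.08872241,  0.60614936])}
```

View pics/w1.png

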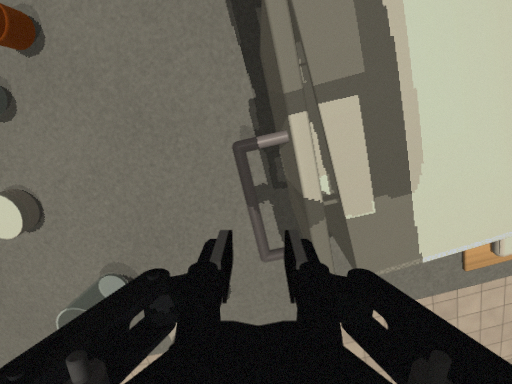

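The wrist view shows the bar from (241,150) to (266,252), straddled by the fingers at columns 222 and 296. I'll measure it here as a second view. Rows need every field.

Run:
```python
from h import *
v=V('w1'); print(v.plane([(241,148),(267,254)],.168).round(4))
```

```text
[[0.6101 0.131  0.168 ]
 [0.7052 0.1284 0.168 ]]
```

>>> {"name": "move_arm", "arguments": {
  "increments": [
    {"tx": -0.005,"ty": 0,"tz": 0,"turn": -7},
    {"tx": -0.005,"ty": 0,"tz": 0,"turn": -13},
    {"tx": -0.005,"ty": 0,"tz": 0,"turn": -13},
    {"tx": -0.005,"ty": 0,"tz": 0,"turn": -13}
  ]
}}

```text
time_s: 2.2
eef_pos: [0.6549, 0.1208, 0.2412]
eef_rot: [-0.0, 0.722, 0.692, -0.0]
wrist_force: [-0.1, 1.1, 0.3]
opening: 0.352
```

Run:
```python
from h import *
go(handle(.076)[0],.14,handle(.076)[1])
c=snap('wrist','w2')
```

```text
t=2.20 tx 0.0071 ty 0.0016 tz 0.1012 turn -1.2 at [0.6549 0.1208 0.2412] xa 87.5 F [-0.1  1.1  0.3] op 0.352
```

View pics/w2.png

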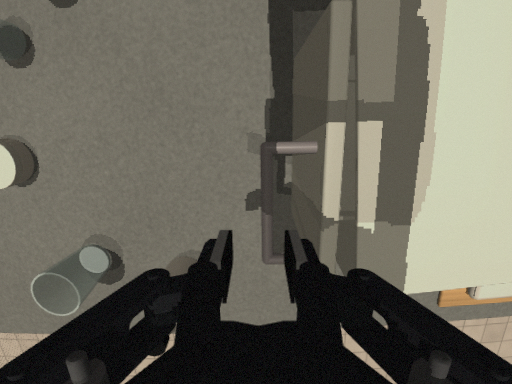

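>>> {"name": "move_arm", "arguments": {
  "increments": [
    {"tx": 0.008,"ty": 0.002,"tz": 0,"turn": -1},
    {"tx": 0.008,"ty": 0.002,"tz": 0,"turn": -1},
    {"tx": 0.008,"ty": 0.002,"tz": 0.0,"turn": -1},
    {"tx": 0.008,"ty": 0.002,"tz": 0.02,"turn": -1},
    {"tx": 0.008,"ty": 0.002,"tz": 0.03,"turn": -1},
    {"tx": 0.008,"ty": 0.002,"tz": 0.03,"turn": -1}
  ]
}}

```text
time_s: 2.75
eef_pos: [0.6557, 0.1299, 0.2077]
eef_rot: [-0.002, 0.714, 0.7, -0.002]
wrist_force: [-0.5, 0.7, -1.1]
opening: 0.349
```

Run:
```python
from h import *
go((.657,.129),.14,handle(.076)[1])
c=snap('wrist','w3')
```

```text
t=2.75 tx -0.0009 ty 0.0017 tz 0.0677 turn 0.2 at [0.6557 0.1299 0.2077] xa 88.9 F [-0.5  0.7 -1.1] op 0.349
```

View pics/w3.png

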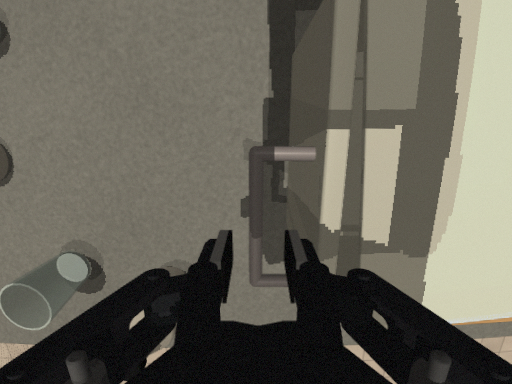

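The bar (column 256) is centred between the fingers (222..296), so I descend.

>>> {"name": "move_arm", "arguments": {
  "increments": [
    {"tx": -0.001,"ty": 0.001,"tz": 0.025,"turn": 0},
    {"tx": -0.001,"ty": 0.001,"tz": 0.045,"turn": 0},
    {"tx": -0.001,"ty": 0.001,"tz": 0.06,"turn": 0},
    {"tx": -0.001,"ty": 0.001,"tz": 0.067,"turn": 0},
    {"tx": -0.001,"ty": 0.001,"tz": 0.067,"turn": 0},
    {"tx": -0.001,"ty": 0.001,"tz": 0.067,"turn": 0}
  ]
}}

```text
time_s: 3.3
eef_pos: [0.6607, 0.1301, 0.1502]
eef_rot: [0.001, 0.713, 0.701, 0.003]
wrist_force: [-8.5, 1.3, 21.1]
opening: 0.345
```

>>> {"name": "move_arm", "arguments": {
  "increments": [
    {"tx": 0,"ty": 0,"tz": 0,"turn": 0},
    {"tx": 0,"ty": 0,"tz": 0,"turn": 0},
    {"tx": 0,"ty": 0,"tz": 0,"turn": 0}
  ],
  "gripper": 0.22
}}

```text
time_s: 3.55
eef_pos: [0.6616, 0.1291, 0.1493]
eef_rot: [0.002, 0.714, 0.7, 0.003]
wrist_force: [-0.5, -0.3, 13.0]
opening: 0.218
```

Run:
```python
from h import *
o,p,M=pose();xa=np.arctan2(M[1,0],M[0,0])
go(handle(.076)[0],.14,handle(.076)[1])
for th in np.arange(.15,1.5,.075):
    h,a=handle(th); t=M.T@np.r_[h-p[:2],0]; print('%.3f'%th,t.round(4),'%.1f'%-np.degrees(a-xa))
```

```text
t=3.55 tx -0.0014 ty -0.0049 tz 0.0093 turn 0.2 at [0.6616 0.1291 0.1493] xa 88.9 F [-0.5 -0.3 13. ] op 0.218
0.150 [-0.012  -0.0092 -0.0001] 4.4
0.225 [-0.0223 -0.0145 -0.0001] 8.7
0.300 [-0.0322 -0.0205 -0.0002] 13.0
0.375 [-0.0416 -0.0273 -0.0002] 17.3
0.450 [-0.0505 -0.0347 -0.0003] 21.6
0.525 [-0.0589 -0.0428 -0.0004] 25.9
0.600 [-0.0666 -0.0515 -0.0005] 30.2
0.675 [-0.0736 -0.0607 -0.0005] 34.5
0.750 [-0.0799 -0.0704 -0.0006] 38.8
0.825 [-0.0854 -0.0806 -0.0007] 43.1
0.900 [-0.0902 -0.0912 -0.0008] 47.4
0.975 [-0.0942 -0.1021 -0.0009] 51.7
1.050 [-0.0973 -0.1133 -0.001 ] 56.0
1.125 [-0.0996 -0.1246 -0.001 ] 60.3
1.200 [-0.1011 -0.1361 -0.0011] 64.6
1.275 [-0.1017 -0.1477 -0.0012] 68.9
1.350 [-0.1014 -0.1593 -0.0013] 73.2
1.425 [-0.1002 -0.1709 -0.0014] 77.5
1.500 [-0.0982 -0.1823 -0.0015] 81.8
```

Something meets the tool from below at z 0.149 (13–21 N), probably the finger knuckles on the door's top edge. I'll ease up and close on the bar, because closing swings the tips lower.

>>> {"name": "move_arm", "arguments": {
  "increments": [
    {"tx": 0,"ty": 0,"tz": -0.006,"turn": 0},
    {"tx": 0,"ty": 0,"tz": -0.01,"turn": 0},
    {"tx": 0,"ty": 0,"tz": -0.01,"turn": 0},
    {"tx": 0,"ty": 0,"tz": -0.01,"turn": 0}
  ],
  "gripper": 0.16
}}

```text
time_s: 3.88
eef_pos: [0.6588, 0.1289, 0.1545]
eef_rot: [0.0, 0.714, 0.701, 0.0]
wrist_force: [0.1, 0.3, 0.3]
opening: 0.161
```

Run:
```python
from h import *
go(handle(.076)[0],.14,handle(.076)[1])
snap('wrist','w4');snap('scene','s4')
```

```text
t=3.88 tx -0.0011 ty -0.0020 tz 0.0145 turn 0.2 at [0.6588 0.1289 0.1545] xa 88.9 F [0.1 0.3 0.3] op 0.161
```

View pics/w4.png

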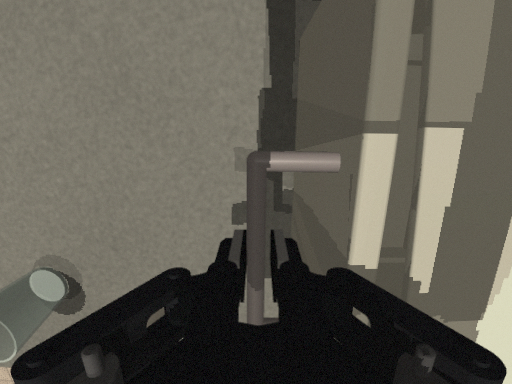

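View pics/s4.png

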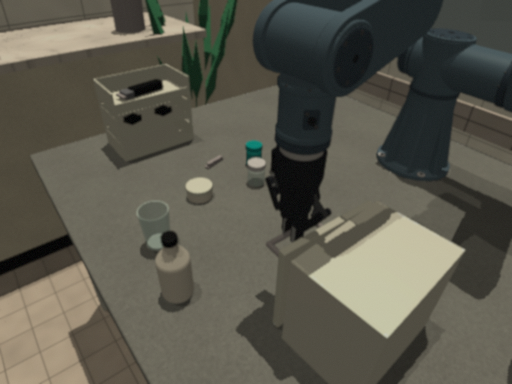

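The wrist view shows the bar (column 257) between the jaws, and the contact force is gone. Next I grip it.

>>> {"name": "move_arm", "arguments": {
  "increments": [
    {"tx": 0,"ty": 0,"tz": 0,"turn": 0},
    {"tx": 0,"ty": 0,"tz": 0,"turn": 0},
    {"tx": 0,"ty": 0,"tz": 0,"turn": 0},
    {"tx": 0,"ty": 0,"tz": 0,"turn": 0}
  ],
  "gripper": 0.0
}}

```text
time_s: 4.32
eef_pos: [0.6584, 0.1288, 0.1539]
eef_rot: [-0.0, 0.714, 0.701, -0.0]
wrist_force: [-0.7, -0.2, -0.3]
opening: 0.09
```

Run:
```python
from h import *
o,p,M=pose();xa=np.arctan2(M[1,0],M[0,0])
go(handle(.076)[0],.14,handle(.076)[1])
h0=handle(.076)[0]
for th in np.arange(.076,1.48,.06):
    h,a=handle(th); t=M.T@np.r_[h-h0,0]; print('%.3f'%th,t.round(4),'%.1f'%np.degrees(th-.076))
```

```text
t=4.32 tx -0.0010 ty -0.0016 tz 0.0139 turn 0.2 at [0.6584 0.1288 0.1539] xa 88.9 F [-0.7 -0.2 -0.3] op 0.090
0.076 [0. 0. 0.] 0.0
0.136 [-0.0086 -0.0035  0.    ] 3.4
0.196 [-0.0169 -0.0076  0.    ] 6.9
0.256 [-0.025  -0.0121  0.    ] 10.3
0.316 [-0.0329 -0.0171  0.    ] 13.8
0.376 [-0.0404 -0.0226  0.    ] 17.2
0.436 [-0.0475 -0.0285  0.    ] 20.6
0.496 [-0.0543 -0.0348  0.    ] 24.1
0.556 [-0.0607 -0.0415  0.    ] 27.5
0.616 [-0.0667 -0.0486  0.    ] 30.9
0.676 [-0.0722 -0.0561  0.0001] 34.4
0.736 [-0.0773 -0.0638  0.0001] 37.8
0.796 [-0.082  -0.0719  0.0001] 41.3
0.856 [-0.0861 -0.0802  0.0001] 44.7
0.916 [-0.0897 -0.0887  0.0001] 48.1
0.976 [-0.0928 -0.0975  0.0001] 51.6
1.036 [-9.540e-02 -1.064e-01  1.000e-04] 55.0
1.096 [-9.740e-02 -1.155e-01  1.000e-04] 58.4
1.156 [-9.890e-02 -1.246e-01  1.000e-04] 61.9
1.216 [-9.980e-02 -1.339e-01  1.000e-04] 65.3
1.276 [-1.002e-01 -1.431e-01  1.000e-04] 68.8
1.336 [-1.000e-01 -1.524e-01  1.000e-04] 72.2
1.396 [-9.930e-02 -1.617e-01  1.000e-04] 75.6
1.456 [-9.800e-02 -1.709e-01  1.000e-04] 79.1
```

Gripped at opening 0.09 (~8–10 mm), which matches the bar. I'll open in two calls, checking the force between them.

>>> {"name": "move_arm", "arguments": {
  "increments": [
    {"tx": -0.004,"ty": -0.002,"tz": 0,"turn": 1.7},
    {"tx": -0.009,"ty": -0.0035,"tz": 0,"turn": 3.4},
    {"tx": -0.017,"ty": -0.0075,"tz": 0,"turn": 6.9},
    {"tx": -0.025,"ty": -0.012,"tz": 0,"turn": 10.3},
    {"tx": -0.033,"ty": -0.017,"tz": 0,"turn": 13.8},
    {"tx": -0.04,"ty": -0.0225,"tz": 0,"turn": 17.2},
    {"tx": -0.0475,"ty": -0.0285,"tz": 0,"turn": 20.6},
    {"tx": -0.054,"ty": -0.035,"tz": 0,"turn": 24.1},
    {"tx": -0.061,"ty": -0.0415,"tz": 0,"turn": 27.5},
    {"tx": -0.061,"ty": -0.0415,"tz": 0,"turn": 27.5},
    {"tx": -0.061,"ty": -0.0415,"tz": 0,"turn": 27.5}
  ]
}}

```text
time_s: 5.23
eef_pos: [0.6152, 0.0684, 0.1539]
eef_rot: [-0.0, 0.86, 0.511, -0.001]
wrist_force: [-1.2, 0.1, -3.2]
opening: 0.088
```

Run:
```python
from h import *
go(handle(.556)[0],.14,handle(.556)[1])
o,p,M=pose();h0=handle(.556)[0]
for th in np.arange(.556,1.48,.06):
    h,a=handle(th); t=M.T@np.r_[h-h0,0]; print('%.3f'%th,t.round(4),'%.1f'%np.degrees(th-.556))
```

```text
t=5.23 tx -0.0009 ty -0.0007 tz 0.0139 turn 0.2 at [0.6152 0.0684 0.1539] xa 61.4 F [-1.2  0.1 -3.2] op 0.088
0.556 [0. 0. 0.] 0.0
0.616 [-0.0086 -0.0035  0.    ] 3.4
0.676 [-0.0169 -0.0076  0.    ] 6.9
0.736 [-0.025  -0.0121  0.    ] 10.3
0.796 [-0.0329 -0.0171  0.    ] 13.8
0.856 [-0.0404 -0.0226  0.0001] 17.2
0.916 [-0.0475 -0.0285  0.0001] 20.6
0.976 [-0.0543 -0.0348  0.0001] 24.1
1.036 [-0.0607 -0.0415  0.0001] 27.5
1.096 [-0.0667 -0.0486  0.0001] 30.9
1.156 [-0.0723 -0.0561  0.0001] 34.4
1.216 [-0.0773 -0.0638  0.0001] 37.8
1.276 [-0.082  -0.0719  0.0001] 41.3
1.336 [-0.0861 -0.0802  0.0002] 44.7
1.396 [-0.0897 -0.0887  0.0002] 48.1
1.456 [-0.0928 -0.0975  0.0002] 51.6
```

Tracking is within 1 mm and forces are low. I'll continue to about 1.45 rad.

>>> {"name": "move_arm", "arguments": {
  "increments": [
    {"tx": -0.004,"ty": -0.002,"tz": 0,"turn": 1.7},
    {"tx": -0.009,"ty": -0.0035,"tz": 0,"turn": 3.4},
    {"tx": -0.017,"ty": -0.0075,"tz": 0,"turn": 6.9},
    {"tx": -0.025,"ty": -0.012,"tz": 0,"turn": 10.3},
    {"tx": -0.033,"ty": -0.017,"tz": 0,"turn": 13.8},
    {"tx": -0.04,"ty": -0.0225,"tz": 0,"turn": 17.2},
    {"tx": -0.0475,"ty": -0.0285,"tz": 0,"turn": 20.6},
    {"tx": -0.054,"ty": -0.035,"tz": 0,"turn": 24.1},
    {"tx": -0.061,"ty": -0.0415,"tz": 0,"turn": 27.5},
    {"tx": -0.067,"ty": -0.0485,"tz": 0,"turn": 30.9},
    {"tx": -0.072,"ty": -0.056,"tz": 0,"turn": 34.4},
    {"tx": -0.077,"ty": -0.064,"tz": 0,"turn": 37.8},
    {"tx": -0.082,"ty": -0.072,"tz": 0,"turn": 41.3},
    {"tx": -0.086,"ty": -0.08,"tz": 0,"turn": 44.7},
    {"tx": -0.09,"ty": -0.0885,"tz": 0,"turn": 48.1},
    {"tx": -0.093,"ty": -0.0975,"tz": 0,"turn": 51.6},
    {"tx": -0.093,"ty": -0.0975,"tz": 0,"turn": 51.6},
    {"tx": -0.093,"ty": -0.0975,"tz": 0,"turn": 51.6}
  ]
}}

```text
time_s: 6.73
eef_pos: [0.4853, 0.0342, 0.1539]
eef_rot: [-0.001, 0.996, 0.086, -0.0]
wrist_force: [0.8, 3.8, -7.3]
opening: 0.087
```

>>> {"name": "move_arm", "arguments": {
  "increments": [
    {"tx": 0,"ty": 0,"tz": 0,"turn": 0},
    {"tx": 0,"ty": 0,"tz": 0,"turn": 0},
    {"tx": 0,"ty": 0,"tz": 0,"turn": 0},
    {"tx": 0,"ty": 0,"tz": 0,"turn": 0}
  ],
  "gripper": 0.25
}}

```text
time_s: 7.07
eef_pos: [0.4869, 0.0331, 0.155]
eef_rot: [0.0, 0.996, 0.086, 0.001]
wrist_force: [0.4, 0.6, 0.3]
opening: 0.255
```

Run:
```python
from h import *
go(handle(1.456)[0],.24,handle(1.456)[1])
```

```text
t=7.07 tx -0.0026 ty -0.0003 tz -0.0850 turn 0.2 at [0.4869 0.0331 0.155 ] xa 9.9 F [0.4 0.6 0.3] op 0.255
```

Next I rise straight up to TCP z 0.26 and look.

>>> {"name": "move_arm", "arguments": {
  "increments": [
    {"tx": 0,"ty": 0,"tz": -0.02,"turn": 0},
    {"tx": 0,"ty": 0,"tz": -0.05,"turn": 0},
    {"tx": 0,"ty": 0,"tz": -0.08,"turn": 0},
    {"tx": 0,"ty": 0,"tz": -0.105,"turn": 0},
    {"tx": 0,"ty": 0,"tz": -0.105,"turn": 0}
  ]
}}

```text
time_s: 7.48
eef_pos: [0.4893, 0.0329, 0.2657]
eef_rot: [0.002, 0.996, 0.086, 0.005]
wrist_force: [1.0, 0.3, 0.0]
opening: 0.252
```

Run:
```python
from h import *
print('jar'); go((.4675,-.205),.2,-np.pi/2)
snap('scene','s5')
```

```text
jar
t=7.48 tx -0.0629 ty 0.2303 tz 0.0660 turn 99.9 at [0.4893 0.0329 0.2657] xa 9.9 F [1.  0.3 0. ] op 0.252
```

View pics/s5.png

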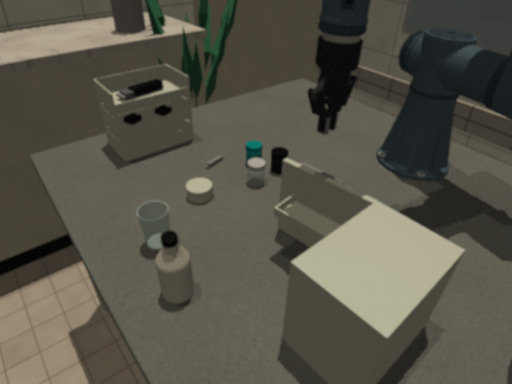

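>>> {"name": "move_arm", "arguments": {
  "increments": [
    {"tx": -0.063,"ty": 0.23,"tz": 0.085,"turn": 90},
    {"tx": -0.063,"ty": 0.23,"tz": 0.085,"turn": 90},
    {"tx": -0.063,"ty": 0.23,"tz": 0.085,"turn": 90},
    {"tx": -0.063,"ty": 0.23,"tz": 0.085,"turn": 90},
    {"tx": -0.063,"ty": 0.23,"tz": 0.085,"turn": 90},
    {"tx": -0.063,"ty": 0.23,"tz": 0.085,"turn": 90},
    {"tx": -0.063,"ty": 0.23,"tz": 0.085,"turn": 90},
    {"tx": -0.063,"ty": 0.23,"tz": 0.085,"turn": 90},
    {"tx": -0.063,"ty": 0.23,"tz": 0.085,"turn": 90},
    {"tx": -0.063,"ty": 0.23,"tz": 0.085,"turn": 90},
    {"tx": -0.063,"ty": 0.23,"tz": 0.085,"turn": 90},
    {"tx": -0.063,"ty": 0.23,"tz": 0.085,"turn": 90},
    {"tx": -0.063,"ty": 0.23,"tz": 0.085,"turn": 90},
    {"tx": -0.063,"ty": 0.23,"tz": 0.085,"turn": 90},
    {"tx": -0.063,"ty": 0.23,"tz": 0.085,"turn": 90},
    {"tx": -0.063,"ty": 0.23,"tz": 0.085,"turn": 90},
    {"tx": -0.063,"ty": 0.23,"tz": 0.085,"turn": 90},
    {"tx": -0.063,"ty": 0.23,"tz": 0.085,"turn": 90}
  ],
  "gripper": 0.8
}}

```text
time_s: 9.03
eef_pos: [0.4631, -0.2037, 0.1741]
eef_rot: [0.0, 0.766, -0.643, -0.0]
wrist_force: [-0.4, -0.5, 0.3]
opening: 0.799
```

Run:
```python
from h import *
go((.4675,-.205),.05,np.radians(-80.3))
snap('wrist','w6');snap('top','t6')
```

```text
t=9.03 tx 0.0020 ty -0.0041 tz 0.1241 turn 0.2 at [ 0.4631 -0.2037  0.1741] xa -80.1 F [-0.4 -0.5  0.3] op 0.799
```

View pics/w6.png

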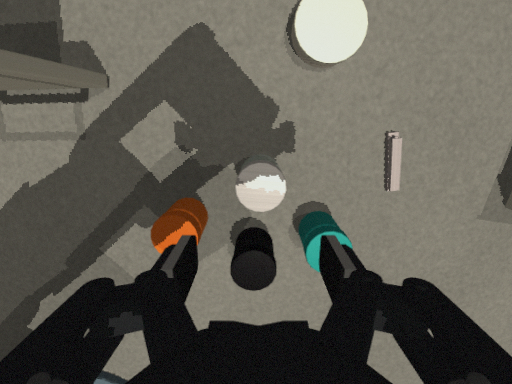

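View pics/t6.png

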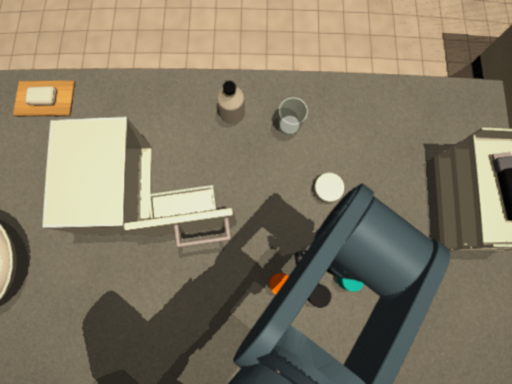

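The wrist view shows the jar lid's circle centred near (261,187). The top view shows the rack at (152..215, 186..218) and the door's top edge from (126,226) to (231,212). I'll measure both.

Run:
```python
from h import *
v=V('w6'); print('jar',v.plane([(261,187),(236,187),(286,187)],.065).round(4))
m=cv2.inRange(v.p,(150,140,130),(255,255,255)); m[:150]=0;m[215:]=0;m[:,:225]=0;m[:,300:]=0
ys,xs=np.nonzero(m);print(xs.min(),xs.max(),ys.min(),ys.max())
big=cv2.resize(v.p[140:230,210:310,::-1],None,fx=5,fy=5,interpolation=cv2.INTER_CUBIC);cv2.imwrite('pics/jar6.png',big)
t=V('t6');big=cv2.resize(t.p[140:255,115:245,::-1],None,fx=5,fy=5,interpolation=cv2.INTER_CUBIC);cv2.imwrite('pics/rack6.png',big)
```

```text
jar [[ 0.4693 -0.2063  0.065 ]
 [ 0.4652 -0.1827  0.065 ]
 [ 0.4734 -0.2299  0.065 ]]
235 286 174 211
```

View pics/jar6.png

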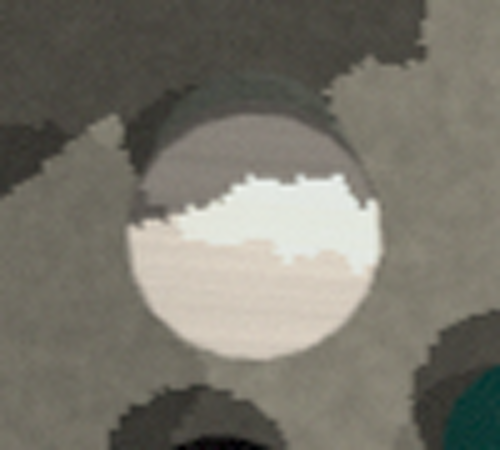

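View pics/rack6.png

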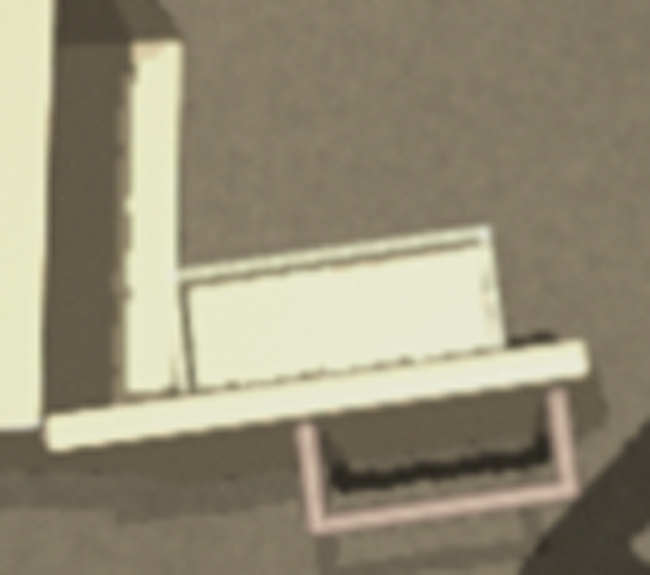

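Run:
```python
from h import *
v=V('t6')
f=lambda L:[((a+.5)/5+114.5,(b+.5)/5+139.5) for a,b in L]
for n,L,z in [('inner',[(585,342),(45,418)],.195),('outer',[(588,375),(48,450)],.195),('rail outer',[(490,228),(178,272)],.126),('bar',[(572,492),(316,527)],.168)]:
    P=v.plane(f(L),z); d=P[0]-P[1]; ang=np.arctan2(d[1],d[0]);print(n,P.round(4).tolist(),np.linalg.norm(d).round(4),'phi %.4f th %.4f'%(ang,YAW-ang))
for th in (1.44,1.456,1.47): 
    phi,d,n=door(th);r=rack(th)[0]; print(th,'rack',r,'handle',handle(th)[0],'railends',r+.069*d-.034*n,r-.069*d-.034*n, 'inner end',H+.21*d)
print('jar'); go((.4685,-.2057),.035,np.radians(-80.3))
```

```text
inner [[0.5476, -0.0211, 0.195], [0.5134, 0.1859, 0.195]] 0.2098 phi -1.4073 th 1.4613
outer [[0.5349, -0.0226, 0.195], [0.5012, 0.1837, 0.195]] 0.2091 phi -1.4090 th 1.4630
rail outer [[0.6057, 0.0248, 0.126], [0.5839, 0.1571, 0.126]] 0.1341 phi -1.4073 th 1.4613
bar [[0.4919, -0.0162, 0.168], [0.4759, 0.0839, 0.168]] 0.1014 phi -1.4120 th 1.4660
1.44 rack [0.56178258 0.08730015] handle [0.48656264 0.03254651] railends [0.60788218 0.02572234] [0.58252518 0.16137271] inner end [ 0.55158673 -0.02142448]
1.456 rack [0.5602132  0.08653217] handle [0.48412687 0.03298901] railends [0.6053217  0.02422468] [0.58213826 0.16026338] inner end [ 0.54827914 -0.02201542]
1.47 rack [0.55883007 0.08588086] handle [0.48200162 0.03340811] railends [0.60306187 0.02294797] [0.58178519 0.1592979 ] inner end [ 0.54537756 -0.02248902]
jar
t=9.13 tx 0.0028 ty -0.0049 tz 0.1393 turn 0.2 at [ 0.4632 -0.2038  0.1743] xa -80.1 F [0.3 0.8 0.2] op 0.802
```

The door is at 1.462 rad, confirmed by four edges, so the rack centre is about (0.560, 0.086). Now the jar grasp: correct laterally, then descend.

>>> {"name": "move_arm", "arguments": {
  "increments": [
    {"tx": 0.003,"ty": -0.005,"tz": 0.0,"turn": 0},
    {"tx": 0.003,"ty": -0.005,"tz": 0.03,"turn": 0},
    {"tx": 0.003,"ty": -0.005,"tz": 0.06,"turn": 0},
    {"tx": 0.003,"ty": -0.005,"tz": 0.075,"turn": 0},
    {"tx": 0.003,"ty": -0.005,"tz": 0.075,"turn": 0},
    {"tx": 0.003,"ty": -0.005,"tz": 0.075,"turn": 0}
  ]
}}

```text
time_s: 9.63
eef_pos: [0.4684, -0.2057, 0.0988]
eef_rot: [0.0, 0.765, -0.644, -0.001]
wrist_force: [0.4, -0.2, -0.3]
opening: 0.803
```

Run:
```python
from h import *
go((.4685,-.2057),.033,np.radians(-80.3))
snap('wrist','w7')
```

```text
t=9.63 tx 0.0001 ty -0.0001 tz 0.0658 turn 0.2 at [ 0.4684 -0.2057  0.0988] xa -80.1 F [ 0.4 -0.2 -0.3] op 0.803
```

View pics/w7.png

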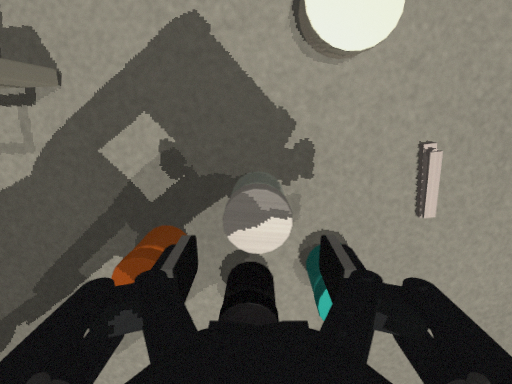

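The lid at (258,220) is centred between the fingers (190 and 327), so I descend.

>>> {"name": "move_arm", "arguments": {
  "increments": [
    {"tx": 0,"ty": 0,"tz": 0.02,"turn": 0},
    {"tx": 0,"ty": 0,"tz": 0.04,"turn": 0},
    {"tx": 0,"ty": 0,"tz": 0.055,"turn": 0},
    {"tx": 0,"ty": 0,"tz": 0.066,"turn": 0},
    {"tx": 0,"ty": 0,"tz": 0.066,"turn": 0},
    {"tx": 0,"ty": 0,"tz": 0.066,"turn": 0}
  ]
}}

```text
time_s: 10.18
eef_pos: [0.4692, -0.2063, 0.0341]
eef_rot: [-0.0, 0.765, -0.644, 0.0]
wrist_force: [-1.2, -0.0, 0.3]
opening: 0.796
```

Run:
```python
from h import *
go((.4685,-.2057),.033,np.radians(-80.3))
snap('wrist','w8');snap('scene','s8')
```

```text
t=10.18 tx -0.0007 ty 0.0006 tz 0.0011 turn 0.1 at [ 0.4692 -0.2063  0.0341] xa -80.2 F [-1.2 -0.   0.3] op 0.796
```

View pics/w8.png

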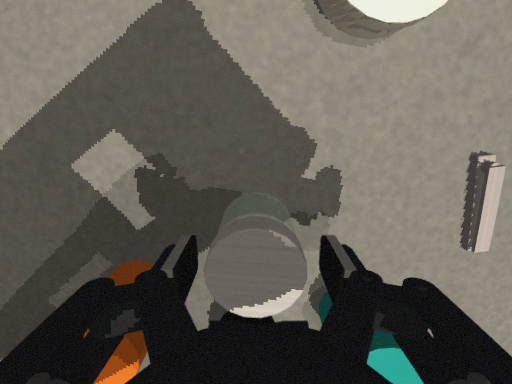

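View pics/s8.png

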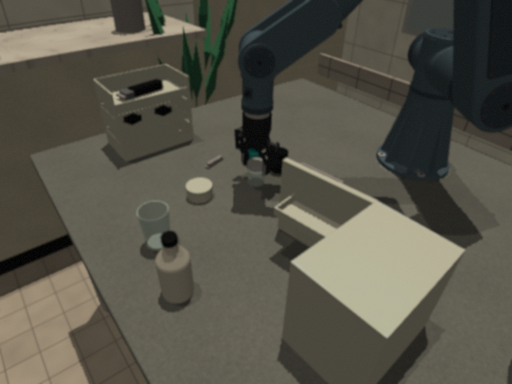

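>>> {"name": "move_arm", "arguments": {
  "increments": [
    {"tx": 0,"ty": 0,"tz": 0,"turn": 0},
    {"tx": 0,"ty": 0,"tz": 0,"turn": 0},
    {"tx": 0,"ty": 0,"tz": 0,"turn": 0},
    {"tx": 0,"ty": 0,"tz": 0,"turn": 0},
    {"tx": 0,"ty": 0,"tz": 0,"turn": 0},
    {"tx": 0,"ty": 0,"tz": 0,"turn": 0}
  ],
  "gripper": 0.4
}}

```text
time_s: 10.78
eef_pos: [0.4696, -0.2064, 0.0348]
eef_rot: [-0.0, 0.765, -0.644, 0.001]
wrist_force: [0.3, 1.2, 7.3]
opening: 0.563
```

Run:
```python
from h import *
go((.4685,-.2057),.033,np.radians(-80.3))
```

```text
t=10.78 tx -0.0009 ty 0.0009 tz 0.0018 turn 0.1 at [ 0.4696 -0.2064  0.0348] xa -80.2 F [0.3 1.2 7.3] op 0.563
```

Held at 48 mm. I lift gently.

>>> {"name": "move_arm", "arguments": {
  "increments": [
    {"tx": 0,"ty": 0,"tz": -0.003,"turn": 0},
    {"tx": 0,"ty": 0,"tz": -0.01,"turn": 0},
    {"tx": 0,"ty": 0,"tz": -0.025,"turn": 0},
    {"tx": 0,"ty": 0,"tz": -0.045,"turn": 0},
    {"tx": 0,"ty": 0,"tz": -0.07,"turn": 0},
    {"tx": 0,"ty": 0,"tz": -0.095,"turn": 0},
    {"tx": 0,"ty": 0,"tz": -0.12,"turn": 0},
    {"tx": 0,"ty": 0,"tz": -0.145,"turn": 0},
    {"tx": 0,"ty": 0,"tz": -0.165,"turn": 0},
    {"tx": 0,"ty": 0,"tz": -0.18,"turn": 0},
    {"tx": 0,"ty": 0,"tz": -0.19,"turn": 0},
    {"tx": 0,"ty": 0,"tz": -0.19,"turn": 0}
  ]
}}

```text
time_s: 11.78
eef_pos: [0.4697, -0.2067, 0.2261]
eef_rot: [-0.0, 0.765, -0.644, 0.002]
wrist_force: [0.4, -0.3, -0.3]
opening: 0.568
```

Run:
```python
from h import *
r,phi=rack(1.462); print(r,phi); go(r,.23,phi)
snap('wrist','w9'); snap('scene','s9')
```

```text
[0.55962155 0.08625066] -1.408
t=11.78 tx -0.2732 ty -0.1387 tz -0.0044 turn 0.5 at [ 0.4697 -0.2067  0.2261] xa -80.2 F [ 0.4 -0.3 -0.3] op 0.568
```

View pics/w9.png

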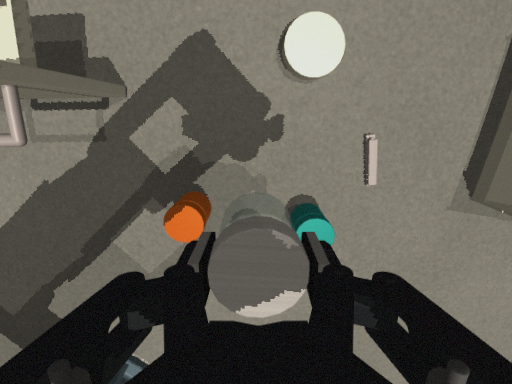

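View pics/s9.png

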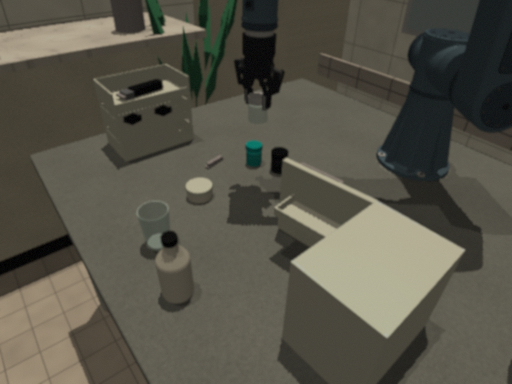

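The jar is held and upright, with its lid centred at (259,262) in the wrist view. I'll check its offset from the TCP.

Run:
```python
from h import *
v=V('w9'); p=v.plane([(259,263),(210,263),(308,263)],.2563);print(p.round(4))
big=cv2.resize(v.p[180:330,190:330,::-1],None,fx=4,fy=4,interpolation=cv2.INTER_CUBIC);cv2.imwrite('pics/jar9.png',np.clip(big*2.2,0,255).astype(np.uint8))
```

```text
[[ 0.4761 -0.2066  0.2563]
 [ 0.4721 -0.1841  0.2563]
 [ 0.4799 -0.2291  0.2563]]
```

View pics/jar9.png

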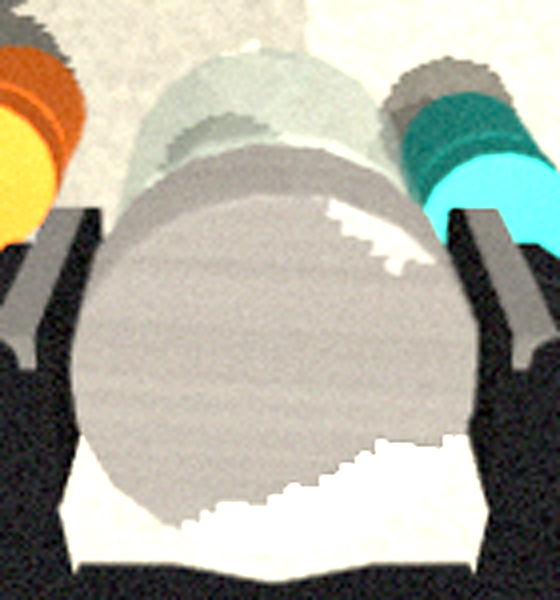

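>>> {"name": "move_arm", "arguments": {
  "increments": [
    {"tx": 0,"ty": 0,"tz": -0.01,"turn": 0},
    {"tx": 0,"ty": 0,"tz": -0.025,"turn": 0},
    {"tx": -0.008,"ty": -0.004,"tz": -0.04,"turn": 0},
    {"tx": -0.025,"ty": -0.012,"tz": -0.045,"turn": 0},
    {"tx": -0.045,"ty": -0.024,"tz": -0.05,"turn": 0},
    {"tx": -0.07,"ty": -0.037,"tz": -0.05,"turn": 0},
    {"tx": -0.095,"ty": -0.05,"tz": -0.05,"turn": 0},
    {"tx": -0.12,"ty": -0.063,"tz": -0.05,"turn": 0},
    {"tx": -0.145,"ty": -0.076,"tz": -0.05,"turn": 0},
    {"tx": -0.17,"ty": -0.089,"tz": -0.05,"turn": 0},
    {"tx": -0.195,"ty": -0.1,"tz": -0.05,"turn": 0},
    {"tx": -0.22,"ty": -0.112,"tz": -0.05,"turn": 0},
    {"tx": -0.242,"ty": -0.124,"tz": -0.05,"turn": 0},
    {"tx": -0.26,"ty": -0.133,"tz": -0.05,"turn": 0.5},
    {"tx": -0.27,"ty": -0.138,"tz": -0.05,"turn": 0.5},
    {"tx": -0.273,"ty": -0.139,"tz": -0.05,"turn": 0.5},
    {"tx": -0.273,"ty": -0.139,"tz": -0.05,"turn": 0.5},
    {"tx": -0.273,"ty": -0.139,"tz": -0.05,"turn": 0.5}
  ]
}}

```text
time_s: 13.38
eef_pos: [0.5586, 0.0861, 0.2729]
eef_rot: [0.0, 0.762, -0.647, -0.0]
wrist_force: [1.1, 0.0, 0.2]
opening: 0.566
```

Run:
```python
from h import *
r,phi=rack(1.462); go(r,.155,phi)
snap('wrist','w10'); snap('scene','s10'); snap('top','t10')
```

```text
t=13.38 tx -0.0000 ty -0.0012 tz 0.1179 turn 0.0 at [0.5586 0.0861 0.2729] xa -80.7 F [1.1 0.  0.2] op 0.566
```

View pics/w10.png

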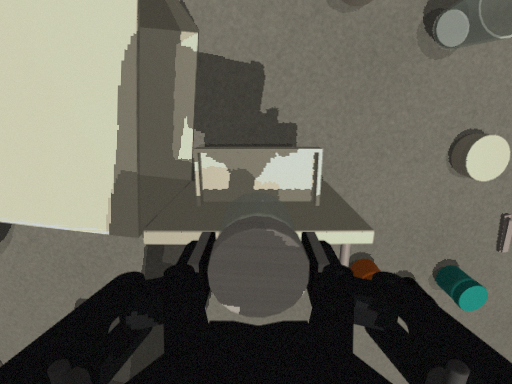

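View pics/s10.png

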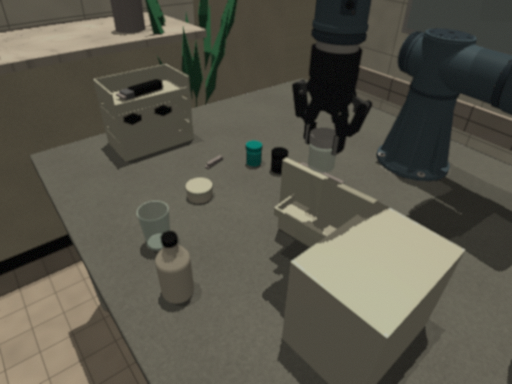

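The jar hovers over the rack: rack opening at (197..322, 147..200), lid at (258,265). Next I lower to just above the rail and check the scene view for tilt and fit.

>>> {"name": "move_arm", "arguments": {
  "increments": [
    {"tx": 0,"ty": -0.0005,"tz": 0.01,"turn": 0},
    {"tx": 0,"ty": -0.0005,"tz": 0.025,"turn": 0},
    {"tx": 0,"ty": -0.0005,"tz": 0.045,"turn": 0},
    {"tx": 0,"ty": -0.0005,"tz": 0.065,"turn": 0},
    {"tx": 0,"ty": -0.0005,"tz": 0.085,"turn": 0},
    {"tx": 0,"ty": -0.0005,"tz": 0.098,"turn": 0},
    {"tx": 0,"ty": -0.0005,"tz": 0.103,"turn": 0},
    {"tx": 0,"ty": -0.0005,"tz": 0.103,"turn": 0},
    {"tx": 0,"ty": -0.0005,"tz": 0.103,"turn": 0}
  ]
}}

```text
time_s: 14.28
eef_pos: [0.5595, 0.0866, 0.1705]
eef_rot: [0.0, 0.762, -0.647, -0.0]
wrist_force: [1.4, -0.1, -1.1]
opening: 0.564
```

Run:
```python
from h import *
r,phi=rack(1.462); go(r,.145,phi)
snap('wrist','w11'); snap('scene','s11')
v=V('s11')
im=cv2.resize(v.p[100:260,250:420,::-1],None,fx=4,fy=4,interpolation=cv2.INTER_CUBIC);cv2.imwrite('pics/s11z.png',np.clip(im*1.5,0,255).astype(np.uint8))
```

```text
t=14.28 tx 0.0004 ty -0.0001 tz 0.0255 turn -0.0 at [0.5595 0.0866 0.1705] xa -80.7 F [ 1.4 -0.1 -1.1] op 0.564
```

View pics/w11.png

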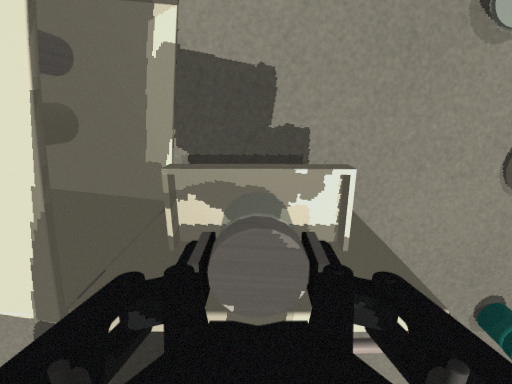

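View pics/s11z.png

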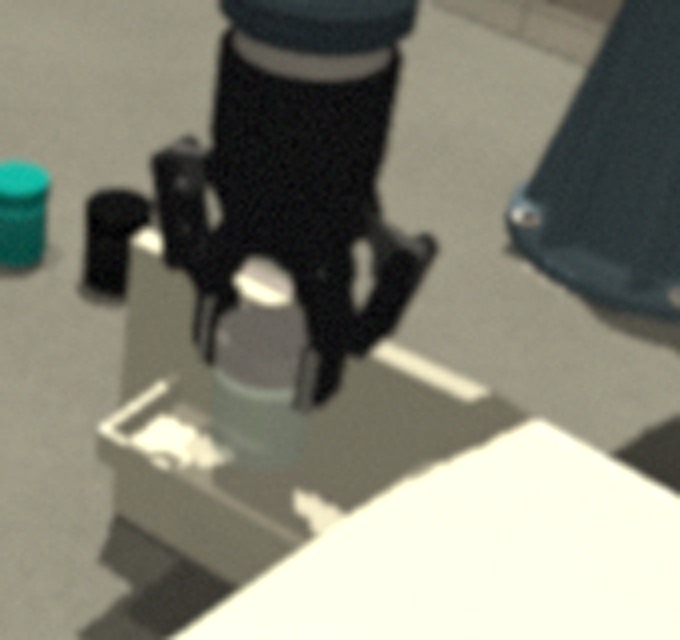

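>>> {"name": "move_arm", "arguments": {
  "increments": [
    {"tx": 0,"ty": 0,"tz": 0.005,"turn": 0},
    {"tx": 0,"ty": 0,"tz": 0.011,"turn": 0},
    {"tx": 0,"ty": 0,"tz": 0.016,"turn": 0},
    {"tx": 0,"ty": 0,"tz": 0.02,"turn": 0},
    {"tx": 0,"ty": 0,"tz": 0.022,"turn": 0},
    {"tx": 0,"ty": 0,"tz": 0.022,"turn": 0}
  ]
}}

```text
time_s: 14.88
eef_pos: [0.5588, 0.087, 0.1474]
eef_rot: [0.0, 0.762, -0.647, -0.001]
wrist_force: [-0.3, 0.2, -1.0]
opening: 0.568
```

>>> {"name": "move_arm", "arguments": {
  "increments": [
    {"tx": 0,"ty": 0,"tz": 0.001,"turn": 0},
    {"tx": 0,"ty": 0,"tz": 0.002,"turn": 0},
    {"tx": 0,"ty": 0,"tz": 0.002,"turn": 0}
  ]
}}

```text
time_s: 15.13
eef_pos: [0.5594, 0.0869, 0.1463]
eef_rot: [-0.0, 0.762, -0.647, 0.0]
wrist_force: [0.3, -0.4, -0.6]
opening: 0.567
```

Run:
```python
from h import *
r,phi=rack(1.462); go(r,.145,phi)
snap('scene','s12')
v=V('s12')
im=cv2.resize(v.p[100:260,250:420,::-1],None,fx=4,fy=4,interpolation=cv2.INTER_CUBIC);cv2.imwrite('pics/s12z.png',np.clip(im*1.5,0,255).astype(np.uint8))
```

```text
t=15.13 tx 0.0007 ty -0.0001 tz 0.0013 turn 0.0 at [0.5594 0.0869 0.1463] xa -80.7 F [ 0.3 -0.4 -0.6] op 0.567
```

View pics/s12z.png

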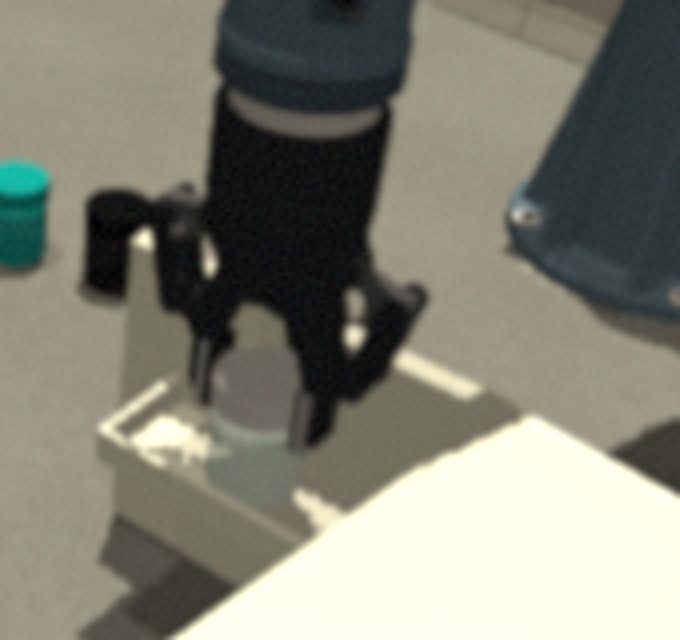

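The jar is inside the rails and there is no contact yet. I creep down 1 mm at a time.

>>> {"name": "move_arm", "arguments": {
  "increments": [
    {"tx": 0,"ty": 0,"tz": 0.0005,"turn": 0},
    {"tx": 0,"ty": 0,"tz": 0.001,"turn": 0},
    {"tx": 0,"ty": 0,"tz": 0.001,"turn": 0}
  ]
}}

```text
time_s: 15.43
eef_pos: [0.5594, 0.0869, 0.1453]
eef_rot: [0.0, 0.762, -0.647, -0.0]
wrist_force: [-0.4, -0.1, -0.8]
opening: 0.566
```

>>> {"name": "move_arm", "arguments": {
  "increments": [
    {"tx": 0,"ty": 0,"tz": 0.0005,"turn": 0},
    {"tx": 0,"ty": 0,"tz": 0.001,"turn": 0},
    {"tx": 0,"ty": 0,"tz": 0.001,"turn": 0}
  ]
}}

```text
time_s: 15.68
eef_pos: [0.5597, 0.087, 0.1449]
eef_rot: [-0.0, 0.762, -0.647, 0.0]
wrist_force: [-0.9, 0.1, 3.1]
opening: 0.567
```

Contact: the force rises from −0.8 to +3.1 N at the expected height. I release in small steps.

>>> {"name": "move_arm", "arguments": {
  "increments": [
    {"tx": 0,"ty": 0,"tz": 0,"turn": 0},
    {"tx": 0,"ty": 0,"tz": 0,"turn": 0},
    {"tx": 0,"ty": 0,"tz": 0,"turn": 0}
  ],
  "gripper": 0.62
}}

```text
time_s: 15.93
eef_pos: [0.5594, 0.087, 0.1442]
eef_rot: [-0.0, 0.762, -0.647, -0.0]
wrist_force: [-0.3, 0.3, 0.4]
opening: 0.618
```

>>> {"name": "move_arm", "arguments": {
  "increments": [
    {"tx": 0,"ty": 0,"tz": 0,"turn": 0},
    {"tx": 0,"ty": 0,"tz": 0,"turn": 0},
    {"tx": 0,"ty": 0,"tz": 0,"turn": 0},
    {"tx": 0,"ty": 0,"tz": 0,"turn": 0},
    {"tx": 0,"ty": 0,"tz": 0,"turn": 0}
  ],
  "gripper": 0.8
}}

```text
time_s: 16.35
eef_pos: [0.5594, 0.0869, 0.1443]
eef_rot: [0.0, 0.762, -0.647, -0.0]
wrist_force: [-0.0, 0.2, -0.4]
opening: 0.801
```

Run:
```python
from h import *
r,phi=rack(1.462); go(r,.145,phi)
snap('wrist','w13');snap('scene','s13')
v=V('s13')
im=cv2.resize(v.p[100:260,250:420,::-1],None,fx=4,fy=4,interpolation=cv2.INTER_CUBIC);cv2.imwrite('pics/s13z.png',np.clip(im*1.5,0,255).astype(np.uint8))
```

```text
t=16.35 tx 0.0007 ty -0.0001 tz -0.0007 turn 0.0 at [0.5594 0.0869 0.1443] xa -80.7 F [-0.   0.2 -0.4] op 0.801
```

View pics/w13.png

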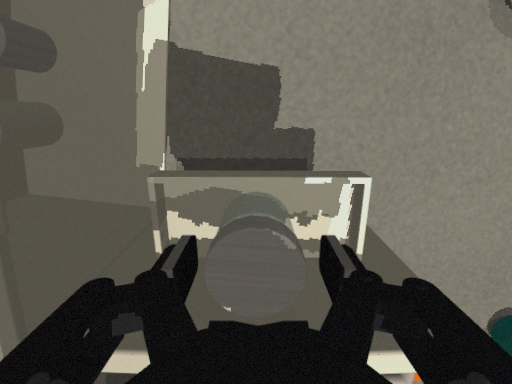

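View pics/s13z.png

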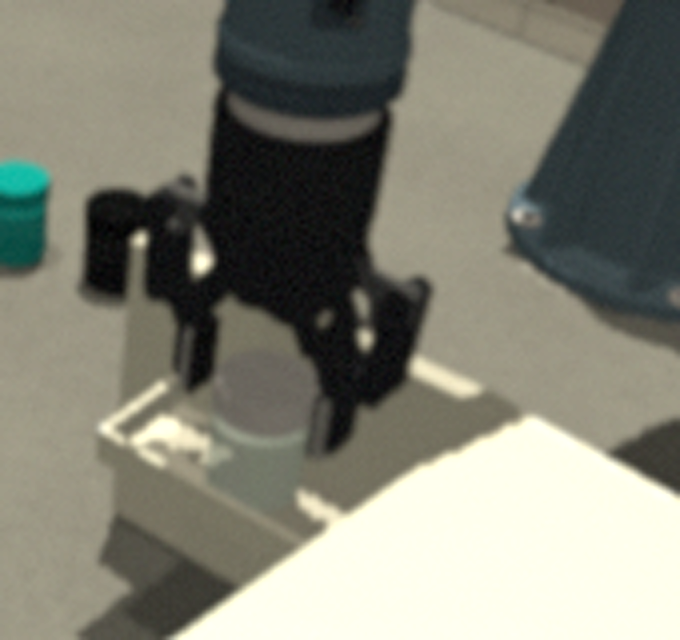

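The jar is released and stands upright, with clear gaps to both fingers. I rise straight up.

>>> {"name": "move_arm", "arguments": {
  "increments": [
    {"tx": 0,"ty": 0,"tz": -0.008,"turn": 0},
    {"tx": 0,"ty": 0,"tz": -0.025,"turn": 0},
    {"tx": 0,"ty": 0,"tz": -0.05,"turn": 0},
    {"tx": 0,"ty": 0,"tz": -0.08,"turn": 0},
    {"tx": 0,"ty": 0,"tz": -0.11,"turn": 0},
    {"tx": 0,"ty": 0,"tz": -0.12,"turn": 0},
    {"tx": 0,"ty": 0,"tz": -0.12,"turn": 0}
  ]
}}

```text
time_s: 17.03
eef_pos: [0.5614, 0.0869, 0.2686]
eef_rot: [-0.002, 0.762, -0.647, 0.003]
wrist_force: [0.1, -0.3, -0.1]
opening: 0.797
```

Run:
```python
from h import *
h,a=handle(1.462); print(h,a); go(h,.265,a)
snap('wrist','w14')
```

```text
[0.48321533 0.03316498] 0.16279632679489664
t=17.03 tx 0.0403 ty 0.0859 tz 0.0031 turn -90.0 at [0.5614 0.0869 0.2686] xa -80.7 F [ 0.1 -0.3 -0.1] op 0.797
```

View pics/w14.png

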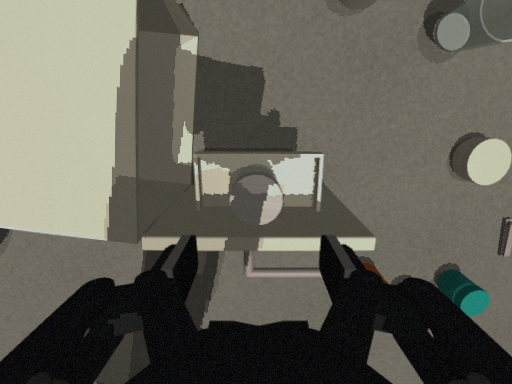

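The jar stands in the rack, lid at about (257,199). I'll check its offset while heading to the handle.

Run:
```python
from h import *
v=V('w14'); P=v.plane([(257,199),(231,199),(283,199)],.175); r,phi=rack(1.462); _,d,n=door(1.462)
for p in P: print(p.round(4),'x',((p[:2]-r)@-n).round(4),'y',(-(p[:2]-r)@d).round(4))
```

```text
[0.5606 0.0869 0.175 ] x 0.0011 y 0.0004
[0.5568 0.1102 0.175 ] x 0.0011 y 0.0241
[0.5645 0.0635 0.175 ] x 0.0011 y -0.0233
```

>>> {"name": "move_arm", "arguments": {
  "increments": [
    {"tx": 0.04,"ty": 0.086,"tz": 0,"turn": -90},
    {"tx": 0.04,"ty": 0.086,"tz": 0,"turn": -90},
    {"tx": 0.04,"ty": 0.086,"tz": 0,"turn": -90},
    {"tx": 0.04,"ty": 0.086,"tz": 0,"turn": -90},
    {"tx": 0.04,"ty": 0.086,"tz": 0,"turn": -90},
    {"tx": 0.04,"ty": 0.086,"tz": 0,"turn": -90},
    {"tx": 0.04,"ty": 0.086,"tz": 0,"turn": -90},
    {"tx": 0.04,"ty": 0.086,"tz": 0,"turn": -90},
    {"tx": 0.04,"ty": 0.086,"tz": 0,"turn": -90},
    {"tx": 0.04,"ty": 0.086,"tz": 0,"turn": -90},
    {"tx": 0.04,"ty": 0.086,"tz": 0,"turn": -90},
    {"tx": 0.04,"ty": 0.086,"tz": 0,"turn": -90},
    {"tx": 0.04,"ty": 0.086,"tz": 0,"turn": -90},
    {"tx": 0.04,"ty": 0.086,"tz": 0,"turn": -90},
    {"tx": 0.04,"ty": 0.086,"tz": 0,"turn": -90},
    {"tx": 0.04,"ty": 0.086,"tz": 0,"turn": -90}
  ],
  "gripper": 0.25
}}

```text
time_s: 18.42
eef_pos: [0.4805, 0.0336, 0.2632]
eef_rot: [-0.0, 0.997, 0.08, -0.001]
wrist_force: [1.0, 0.3, 0.5]
opening: 0.248
```

Run:
```python
from h import *
h,a=handle(1.462); print(h,a); go(h,.154,a)
snap('wrist','w15')
```

```text
[0.48321533 0.03316498] 0.16279632679489664
t=18.42 tx 0.0029 ty 0.0009 tz 0.1091 turn -0.1 at [0.4805 0.0336 0.2632] xa 9.2 F [1.  0.3 0.5] op 0.248
```

View pics/w15.png

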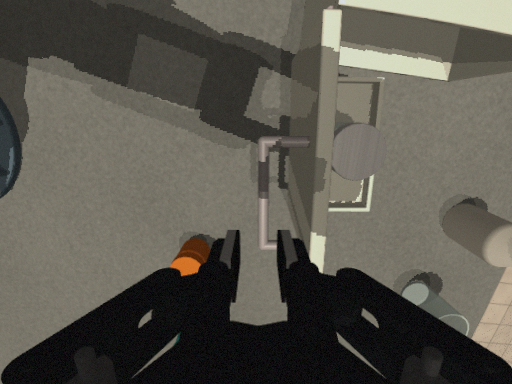

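The jar is within about 1 mm of the rack centre. I correct by 4 mm and descend onto the bar again.

>>> {"name": "move_arm", "arguments": {
  "increments": [
    {"tx": 0.004,"ty": 0.001,"tz": 0,"turn": 0},
    {"tx": 0.004,"ty": 0.001,"tz": 0.02,"turn": 0},
    {"tx": 0.004,"ty": 0.001,"tz": 0.045,"turn": 0},
    {"tx": 0.004,"ty": 0.001,"tz": 0.065,"turn": 0},
    {"tx": 0.004,"ty": 0.001,"tz": 0.07,"turn": 0},
    {"tx": 0.004,"ty": 0.001,"tz": 0.07,"turn": 0}
  ]
}}

```text
time_s: 18.97
eef_pos: [0.4841, 0.0333, 0.1927]
eef_rot: [-0.0, 0.997, 0.081, -0.002]
wrist_force: [0.1, -0.1, 0.1]
opening: 0.252
```

Run:
```python
from h import *
h,a=handle(1.462); print(h,a); go(h,.154,a)
snap('wrist','w16')
```

```text
[0.48321533 0.03316498] 0.16279632679489664
t=18.97 tx -0.0008 ty 0.0000 tz 0.0387 turn -0.0 at [0.4841 0.0333 0.1927] xa 9.3 F [ 0.1 -0.1  0.1] op 0.252
```

View pics/w16.png

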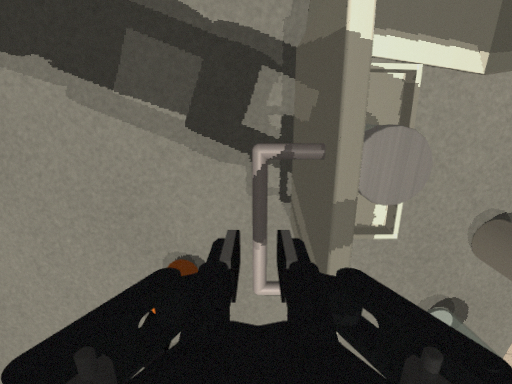

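The bar (column 260) is centred between the fingers (238/278). I descend, then grip.

>>> {"name": "move_arm", "arguments": {
  "increments": [
    {"tx": 0,"ty": 0,"tz": 0.015,"turn": 0},
    {"tx": 0,"ty": 0,"tz": 0.03,"turn": 0},
    {"tx": 0,"ty": 0,"tz": 0.038,"turn": 0},
    {"tx": 0,"ty": 0,"tz": 0.038,"turn": 0},
    {"tx": 0,"ty": 0,"tz": 0.038,"turn": 0}
  ]
}}

```text
time_s: 19.43
eef_pos: [0.4856, 0.0331, 0.1571]
eef_rot: [0.0, 0.997, 0.081, 0.0]
wrist_force: [-0.0, -0.3, 0.2]
opening: 0.248
```

>>> {"name": "move_arm", "arguments": {
  "increments": [
    {"tx": 0,"ty": 0,"tz": 0,"turn": 0},
    {"tx": 0,"ty": 0,"tz": 0,"turn": 0},
    {"tx": 0,"ty": 0,"tz": 0,"turn": 0},
    {"tx": 0,"ty": 0,"tz": 0,"turn": 0},
    {"tx": 0,"ty": 0,"tz": 0,"turn": 0}
  ],
  "gripper": 0.0
}}

```text
time_s: 19.85
eef_pos: [0.4861, 0.0329, 0.1577]
eef_rot: [0.0, 0.997, 0.082, 0.001]
wrist_force: [-1.0, -0.8, 6.3]
opening: 0.084
```

Run:
```python
from h import *
t0=1.462
h0,a=handle(t0); go(h0,.154,a)
o,p,M=pose()
for th in np.arange(t0,.7,-.045):
    h,a=handle(th); t=M.T@np.r_[h-h0,0]; print('%.3f'%th,t.round(4),'%.1f'%np.degrees(th-t0))
```

```text
t=19.85 tx -0.0028 ty -0.0007 tz 0.0037 turn 0.0 at [0.4861 0.0329 0.1577] xa 9.3 F [-1.  -0.8  6.3] op 0.084
1.462 [0. 0. 0.] 0.0
1.417 [0.0066 0.0023 0.    ] -2.6
1.372 [0.0132 0.0043 0.    ] -5.2
1.327 [0.02   0.006  0.0001] -7.7
1.282 [0.0268 0.0073 0.0001] -10.3
1.237 [0.0337 0.0084 0.0001] -12.9
1.192 [0.0406 0.0092 0.0001] -15.5
1.147 [0.0476 0.0096 0.0001] -18.0
1.102 [0.0545 0.0097 0.0001] -20.6
1.057 [0.0615 0.0096 0.0002] -23.2
1.012 [0.0684 0.0091 0.0002] -25.8
0.967 [0.0754 0.0083 0.0002] -28.4
0.922 [0.0822 0.0072 0.0002] -30.9
0.877 [0.089  0.0057 0.0002] -33.5
0.832 [0.0958 0.004  0.0002] -36.1
0.787 [0.1025 0.002  0.0002] -38.7
0.742 [ 0.109  -0.0003  0.0003] -41.3
```

Gripped. I'll swing shut slowly, about 0.5 rad/s with soft starts, so the jar moves at about 0.06 m/s.

>>> {"name": "move_arm", "arguments": {
  "increments": [
    {"tx": 0.0015,"ty": 0.0005,"tz": 0,"turn": -0.6},
    {"tx": 0.004,"ty": 0.0015,"tz": 0,"turn": -1.5},
    {"tx": 0.0085,"ty": 0.003,"tz": 0,"turn": -3.3},
    {"tx": 0.0132,"ty": 0.0043,"tz": 0,"turn": -5.2},
    {"tx": 0.02,"ty": 0.006,"tz": 0,"turn": -7.7},
    {"tx": 0.027,"ty": 0.0073,"tz": 0,"turn": -10.3},
    {"tx": 0.0337,"ty": 0.0084,"tz": 0,"turn": -12.9},
    {"tx": 0.0406,"ty": 0.0092,"tz": 0,"turn": -15.5},
    {"tx": 0.0476,"ty": 0.0096,"tz": 0,"turn": -18},
    {"tx": 0.0545,"ty": 0.0097,"tz": 0,"turn": -20.6},
    {"tx": 0.0615,"ty": 0.0096,"tz": 0,"turn": -23.2},
    {"tx": 0.0684,"ty": 0.0091,"tz": 0,"turn": -25.8},
    {"tx": 0.0754,"ty": 0.0083,"tz": 0,"turn": -28.4},
    {"tx": 0.0822,"ty": 0.0072,"tz": 0,"turn": -30.9},
    {"tx": 0.089,"ty": 0.0057,"tz": 0,"turn": -33.5},
    {"tx": 0.0935,"ty": 0.0046,"tz": 0,"turn": -35.2},
    {"tx": 0.0958,"ty": 0.004,"tz": 0,"turn": -36.1},
    {"tx": 0.0958,"ty": 0.004,"tz": 0,"turn": -36.1}
  ]
}}

```text
time_s: 21.35
eef_pos: [0.5817, 0.0452, 0.1578]
eef_rot: [0.0, 0.922, 0.387, 0.001]
wrist_force: [-0.5, 0.5, 5.3]
opening: 0.088
```

Run:
```python
from h import *
t0=.832
h0,a=handle(t0); go(h0,.154,a)
o,p,M=pose()
snap('wrist','w17')
for th in np.arange(t0,.06,-.045):
    h,a=handle(th); t=M.T@np.r_[h-h0,0]; print('%.3f'%th,t.round(4),'%.1f'%np.degrees(th-t0))
```

```text
t=21.35 tx -0.0026 ty -0.0020 tz 0.0038 turn 0.1 at [0.5817 0.0452 0.1578] xa 45.5 F [-0.5  0.5  5.3] op 0.088
0.832 [0. 0. 0.] 0.0
0.787 [0.0066 0.0023 0.    ] -2.6
0.742 [0.0132 0.0043 0.    ] -5.2
0.697 [0.02   0.006  0.0001] -7.7
0.652 [0.0268 0.0074 0.0001] -10.3
0.607 [0.0337 0.0084 0.0001] -12.9
0.562 [0.0406 0.0092 0.0001] -15.5
0.517 [0.0476 0.0097 0.0001] -18.0
0.472 [0.0545 0.0098 0.0001] -20.6
0.427 [0.0615 0.0096 0.0001] -23.2
0.382 [0.0684 0.0092 0.0002] -25.8
0.337 [0.0753 0.0084 0.0002] -28.4
0.292 [0.0822 0.0073 0.0002] -30.9
0.247 [0.089  0.0058 0.0002] -33.5
0.202 [0.0958 0.0041 0.0002] -36.1
0.157 [0.1024 0.0021 0.0002] -38.7
0.112 [ 0.109  -0.0002  0.0002] -41.3
0.067 [ 0.1155 -0.0028  0.0002] -43.8
```

View pics/w17.png

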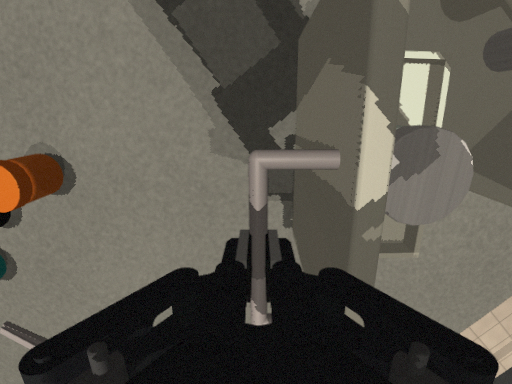

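The jar is standing undisturbed in the rack (lid at (428,175)). I continue to about 0.2 rad.

>>> {"name": "move_arm", "arguments": {
  "increments": [
    {"tx": 0.0015,"ty": 0.0005,"tz": 0,"turn": -0.6},
    {"tx": 0.004,"ty": 0.0015,"tz": 0,"turn": -1.5},
    {"tx": 0.0085,"ty": 0.003,"tz": 0,"turn": -3.3},
    {"tx": 0.0132,"ty": 0.0043,"tz": 0,"turn": -5.2},
    {"tx": 0.02,"ty": 0.006,"tz": 0,"turn": -7.7},
    {"tx": 0.027,"ty": 0.0073,"tz": 0,"turn": -10.3},
    {"tx": 0.0337,"ty": 0.0084,"tz": 0,"turn": -12.9},
    {"tx": 0.0406,"ty": 0.0092,"tz": 0,"turn": -15.5},
    {"tx": 0.0476,"ty": 0.0096,"tz": 0,"turn": -18},
    {"tx": 0.0545,"ty": 0.0097,"tz": 0,"turn": -20.6},
    {"tx": 0.0615,"ty": 0.0096,"tz": 0,"turn": -23.2},
    {"tx": 0.0684,"ty": 0.0091,"tz": 0,"turn": -25.8},
    {"tx": 0.0754,"ty": 0.0083,"tz": 0,"turn": -28.4},
    {"tx": 0.0822,"ty": 0.0072,"tz": 0,"turn": -30.9},
    {"tx": 0.089,"ty": 0.0057,"tz": 0,"turn": -33.5},
    {"tx": 0.0935,"ty": 0.0046,"tz": 0,"turn": -35.2},
    {"tx": 0.0958,"ty": 0.004,"tz": 0,"turn": -36.1},
    {"tx": 0.0958,"ty": 0.004,"tz": 0,"turn": -36.1}
  ]
}}

```text
time_s: 22.9
eef_pos: [0.6514, 0.111, 0.1578]
eef_rot: [0.001, 0.757, 0.654, 0.001]
wrist_force: [-1.6, 0.6, 6.6]
opening: 0.087
```

Run:
```python
from h import *
t0=.202
h0,a=handle(t0); go(h0,.154,a)
o,p,M=pose()
snap('wrist','w18')
for th in np.arange(t0,-.04,-.03):
    h,a=handle(th); t=M.T@np.r_[h-h0,0]; print('%.3f'%th,t.round(4),'%.1f'%np.degrees(th-t0))
```

```text
t=22.90 tx -0.0012 ty -0.0028 tz 0.0038 turn 0.1 at [0.6514 0.111  0.1578] xa 81.6 F [-1.6  0.6  6.6] op 0.087
0.202 [0. 0. 0.] 0.0
0.172 [0.0044 0.0016 0.    ] -1.7
0.142 [0.0088 0.003  0.    ] -3.4
0.112 [0.0132 0.0043 0.    ] -5.2
0.082 [0.0177 0.0055 0.    ] -6.9
0.052 [0.0223 0.0065 0.    ] -8.6
0.022 [0.0268 0.0074 0.    ] -10.3
-0.008 [0.0314 0.0081 0.    ] -12.0
-0.038 [0.036  0.0087 0.0001] -13.8
```

View pics/w18.png

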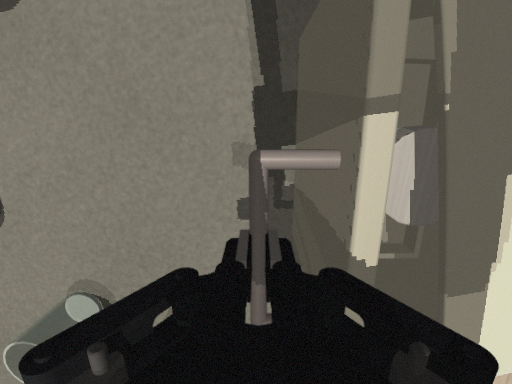

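The jar is entering the cabinet upright. I slow down for the last part.

>>> {"name": "move_arm", "arguments": {
  "increments": [
    {"tx": 0.002,"ty": 0.001,"tz": 0,"turn": -0.8},
    {"tx": 0.0044,"ty": 0.0016,"tz": 0,"turn": -1.7},
    {"tx": 0.0066,"ty": 0.0023,"tz": 0,"turn": -2.6},
    {"tx": 0.0088,"ty": 0.003,"tz": 0,"turn": -3.4},
    {"tx": 0.011,"ty": 0.0037,"tz": 0,"turn": -4.3},
    {"tx": 0.0132,"ty": 0.0043,"tz": 0,"turn": -5.2},
    {"tx": 0.0155,"ty": 0.005,"tz": 0,"turn": -6},
    {"tx": 0.0177,"ty": 0.0055,"tz": 0,"turn": -6.9},
    {"tx": 0.02,"ty": 0.006,"tz": 0,"turn": -7.7},
    {"tx": 0.0223,"ty": 0.0065,"tz": 0,"turn": -8.6},
    {"tx": 0.0223,"ty": 0.0065,"tz": 0,"turn": -8.6}
  ]
}}

```text
time_s: 23.87
eef_pos: [0.6609, 0.132, 0.1578]
eef_rot: [0.001, 0.706, 0.708, 0.001]
wrist_force: [-1.6, 1.5, 6.4]
opening: 0.082
```

>>> {"name": "move_arm", "arguments": {
  "increments": [
    {"tx": 0.001,"ty": 0.0002,"tz": 0,"turn": -0.4},
    {"tx": 0.0025,"ty": 0.0005,"tz": 0,"turn": -0.9},
    {"tx": 0.0035,"ty": 0.0007,"tz": 0,"turn": -1.3},
    {"tx": 0.0045,"ty": 0.0009,"tz": 0,"turn": -1.7},
    {"tx": 0.0045,"ty": 0.0009,"tz": 0,"turn": -1.7}
  ]
}}

```text
time_s: 24.28
eef_pos: [0.6622, 0.136, 0.1578]
eef_rot: [0.001, 0.696, 0.719, 0.001]
wrist_force: [0.9, -0.1, 4.7]
opening: 0.088
```

Run:
```python
from h import *
t0=0
h0,a=handle(t0); go(h0,.154,a)
```

```text
t=24.28 tx 0.0030 ty -0.0015 tz 0.0038 turn -1.2 at [0.6622 0.136  0.1578] xa 91.9 F [ 0.9 -0.1  4.7] op 0.088
```

Still free of resistance, so I go on in 1 mm steps until it meets the carcass.

>>> {"name": "move_arm", "arguments": {
  "increments": [
    {"tx": 0.0007,"ty": 0.0001,"tz": 0,"turn": -0.3},
    {"tx": 0.0015,"ty": 0.0003,"tz": 0,"turn": -0.6},
    {"tx": 0.002,"ty": 0.0004,"tz": 0,"turn": -0.8},
    {"tx": 0.002,"ty": 0.0004,"tz": 0,"turn": -0.8}
  ]
}}

```text
time_s: 24.62
eef_pos: [0.6628, 0.1378, 0.1578]
eef_rot: [0.001, 0.691, 0.723, 0.001]
wrist_force: [2.6, -0.3, 4.7]
opening: 0.085
```

>>> {"name": "move_arm", "arguments": {
  "increments": [
    {"tx": 0.0005,"ty": 0.0001,"tz": 0,"turn": -0.2},
    {"tx": 0.001,"ty": 0.0002,"tz": 0,"turn": -0.4},
    {"tx": 0.001,"ty": 0.0002,"tz": 0,"turn": -0.4}
  ]
}}

```text
time_s: 24.87
eef_pos: [0.6631, 0.1387, 0.1578]
eef_rot: [0.002, 0.688, 0.726, 0.001]
wrist_force: [2.5, -0.7, 5.0]
opening: 0.084
```

>>> {"name": "move_arm", "arguments": {
  "increments": [
    {"tx": 0.0005,"ty": 0.0001,"tz": 0,"turn": -0.2},
    {"tx": 0.001,"ty": 0.0002,"tz": 0,"turn": -0.4},
    {"tx": 0.001,"ty": 0.0002,"tz": 0,"turn": -0.4}
  ]
}}

```text
time_s: 25.12
eef_pos: [0.6633, 0.1394, 0.1578]
eef_rot: [0.002, 0.686, 0.728, 0.001]
wrist_force: [4.2, -1.4, 5.9]
opening: 0.082
```

Run:
```python
from h import *
t0=0
h0,a=handle(t0); go(h0,.154,a); snap('top','t19')
v=V('t19');big=cv2.resize(v.p[100:250,30:200,::-1],None,fx=4,fy=4,interpolation=cv2.INTER_CUBIC);cv2.imwrite('pics/t19z.png',big)
```

```text
t=25.12 tx -0.0003 ty -0.0026 tz 0.0038 turn 0.3 at [0.6633 0.1394 0.1578] xa 93.4 F [ 4.2 -1.4  5.9] op 0.082
```

View pics/t19z.png

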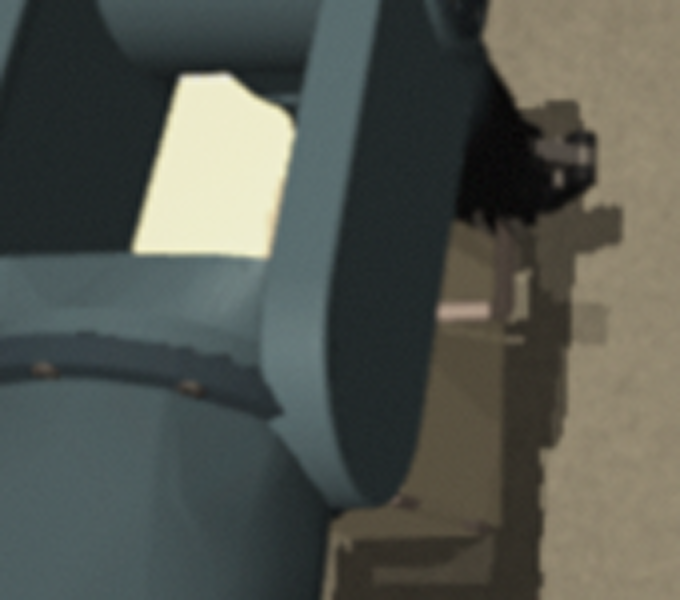

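My arm covers the view, but the pose reads about 0 rad and the force is just starting to rise. I'll press a little more, then let go.

>>> {"name": "move_arm", "arguments": {
  "increments": [
    {"tx": 0.0005,"ty": 0.0001,"tz": 0,"turn": 0},
    {"tx": 0.001,"ty": 0.0002,"tz": 0,"turn": 0},
    {"tx": 0.001,"ty": 0.0002,"tz": 0,"turn": 0}
  ]
}}

```text
time_s: 25.42
eef_pos: [0.6633, 0.1394, 0.1578]
eef_rot: [0.002, 0.686, 0.728, 0.0]
wrist_force: [3.4, -4.3, 6.6]
opening: 0.086
```

>>> {"name": "move_arm", "arguments": {
  "increments": [
    {"tx": 0.0005,"ty": 0.0,"tz": 0,"turn": 0},
    {"tx": 0.001,"ty": 0.0,"tz": 0,"turn": 0},
    {"tx": 0.001,"ty": 0.0,"tz": 0,"turn": 0}
  ]
}}

```text
time_s: 25.67
eef_pos: [0.6633, 0.1395, 0.1578]
eef_rot: [0.002, 0.686, 0.728, -0.0]
wrist_force: [2.6, -9.0, 6.9]
opening: 0.083
```

The door is against its stop: position is fixed while the force grows to 9 N. I release and rise.

>>> {"name": "move_arm", "arguments": {
  "increments": [
    {"tx": 0,"ty": 0,"tz": 0,"turn": 0},
    {"tx": 0,"ty": 0,"tz": 0,"turn": 0},
    {"tx": -0.001,"ty": 0,"tz": 0,"turn": 0},
    {"tx": -0.002,"ty": 0,"tz": 0,"turn": 0}
  ],
  "gripper": 0.25
}}

```text
time_s: 26.0
eef_pos: [0.6611, 0.1402, 0.1555]
eef_rot: [-0.001, 0.685, 0.728, -0.001]
wrist_force: [-0.0, -0.5, 0.4]
opening: 0.25
```

Run:
```python
from h import *
go((.663,.1395),.25,handle(0)[1]); snap('wrist','w20')
```

```text
t=26.00 tx -0.0008 ty 0.0017 tz -0.0946 turn 0.4 at [0.6611 0.1402 0.1555] xa 93.5 F [-0.  -0.5  0.4] op 0.250
```

View pics/w20.png

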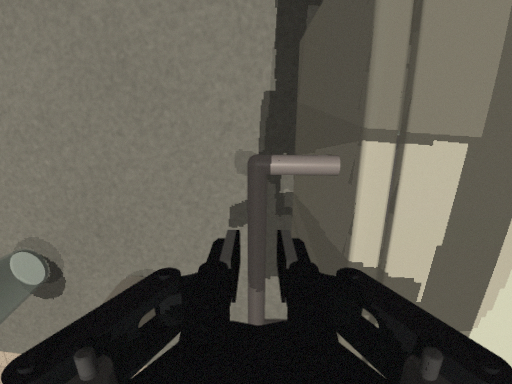

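The bar is free in the cage, with gaps on both sides (240 | 257 | 280). Up and away.

>>> {"name": "move_arm", "arguments": {
  "increments": [
    {"tx": 0,"ty": 0,"tz": -0.015,"turn": 0},
    {"tx": 0,"ty": 0,"tz": -0.04,"turn": 0},
    {"tx": 0,"ty": 0,"tz": -0.07,"turn": 0},
    {"tx": 0,"ty": 0,"tz": -0.1,"turn": 0},
    {"tx": 0,"ty": 0,"tz": -0.12,"turn": 0},
    {"tx": -0.02,"ty": 0,"tz": -0.14,"turn": 0},
    {"tx": -0.05,"ty": 0,"tz": -0.14,"turn": 0},
    {"tx": -0.09,"ty": 0,"tz": -0.14,"turn": 0},
    {"tx": -0.13,"ty": 0,"tz": -0.14,"turn": 0},
    {"tx": -0.17,"ty": 0,"tz": -0.14,"turn": 0},
    {"tx": -0.21,"ty": 0,"tz": -0.14,"turn": 0},
    {"tx": -0.25,"ty": 0,"tz": -0.14,"turn": 0},
    {"tx": -0.29,"ty": 0,"tz": -0.14,"turn": 0},
    {"tx": -0.3,"ty": 0,"tz": -0.14,"turn": 0},
    {"tx": -0.3,"ty": 0,"tz": -0.14,"turn": 0}
  ]
}}

```text
time_s: 27.3
eef_pos: [0.6793, -0.1633, 0.2954]
eef_rot: [-0.0, 0.687, 0.726, -0.0]
wrist_force: [0.3, -0.0, -0.5]
opening: 0.251
```

Run:
```python
from h import *
go((.663,.1395),.25,handle(0)[1]); snap('top','t21'); snap('scene','s21'); snap('wrist','w21')
v=V('t21');big=cv2.resize(v.p[100:250,30:200,::-1],None,fx=4,fy=4,interpolation=cv2.INTER_CUBIC);cv2.imwrite('pics/t21z.png',big)
v=V('s21');big=cv2.resize(v.p[170:384,240:480,::-1],None,fx=2.8,fy=2.8,interpolation=cv2.INTER_CUBIC);cv2.imwrite('pics/s21z.png',np.clip(big*1.3,0,255).astype(np.uint8))
```

```text
t=27.30 tx 0.3032 ty 0.0006 tz 0.0454 turn 0.1 at [ 0.6793 -0.1633  0.2954] xa 93.2 F [ 0.3 -0.  -0.5] op 0.251
```

View pics/t21z.png

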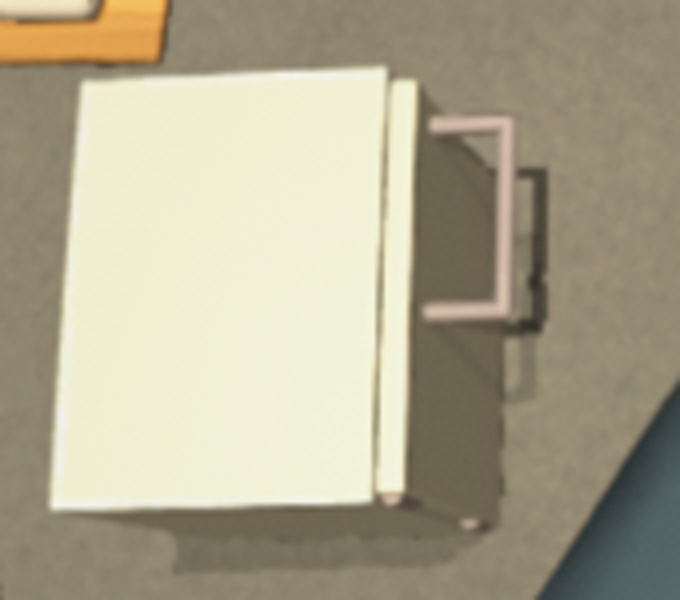

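View pics/s21.png

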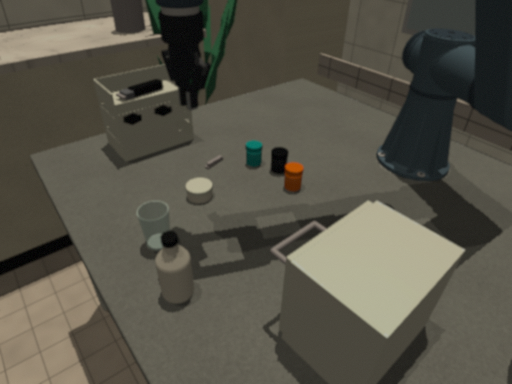

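View pics/w21.png

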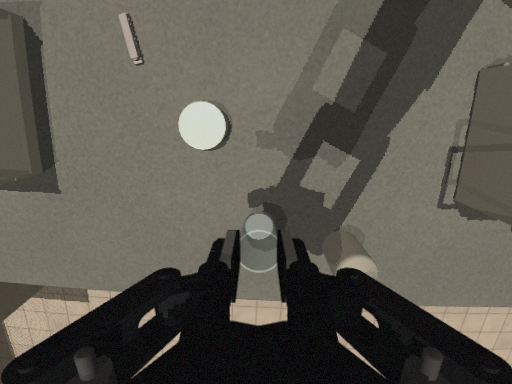

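Run:
```python
from h import *
v=V('t21')
f=lambda L:[((a+.5)/4+29.5,(b+.5)/4+99.5) for a,b in L]
for n,L,z in [('outer',[(418,82),(403,496)],.195),('inner',[(391,82),(379,496)],.195),('cab',[(387,68),(372,500)],.2),('bar',[(507,122),(504,316)],.168)]:
    P=v.plane(f(L),z); d=P[0]-P[1]; print(n,P.round(4).tolist(),'%.4f'%np.arctan2(d[1],d[0]))
```

```text
outer [[0.723, 0.1827, 0.195], [0.513, 0.1725, 0.195]] 0.0482
inner [[0.7228, 0.1966, 0.195], [0.5126, 0.1843, 0.195]] 0.0587
cab [[0.7284, 0.1976, 0.2], [0.5102, 0.1858, 0.2]] 0.0540
bar [[0.7118, 0.1427, 0.168], [0.6083, 0.1366, 0.168]] 0.0585
```

The door's edges line up with the cabinet front within about 0.006 rad, so it is shut. The bystanders are where they were, and the arm is clear and at rest. I hand in.

Run:
```python
from h import *
print(np.abs(get_obs()['dq']).max()); print(workorder.hand_in())
```

```text
0.02034577888065642
the job is handed in; nothing more can be done
None
```

I opened the door by its handle to about 1.46 rad and stood the jar in the door's rack. I then swung the door shut slowly by the handle until it met its stop, and handed the job in at about 27.5 s of the 67 s allowed.

- **Jar:** After release it measured within about 1 mm of the rack centre and looked upright. I last saw it upright at about 0.2 rad as the door closed; once shut inside it could not be seen, so its final state is inferred.
- **Door:** At the end its edges and bar were within about 0.006 rad of the cabinet front. It had stopped moving while the push rose to 9 N.
- **Other things:** By eye, the tub, clipper and tumbler are where they started. I did not re-measure them.
- **Arm:** It ended clear of everything.
- **Contact:** On the first approach to the handle, the tool pressed on something below (probably the finger knuckles on the door's top edge). The wrist force read up to about 21 N in the reports, below the 40 N limit. I raised the tool about 5 mm and closed on the bar there.

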